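Weigh a batch of handles from the parts carousel

TASK

Turn the carousel by its black knob to bring each grey handle to the opening in the clear guard, and move all the grey handles (three or four of them) to the blue load pan of the balance, gripping them lightly, at most about 15 N, because their soft coating dents. Only when they are all on, put aluminium weights on the steel pan until the beam floats level. Leave the green fittings in the carousel, any weights you do not need on the table, and everything else where it is.

Things in the scene. Friction and masses are not known exactly. Their poses are not given: they have to be found in the camera images.
- handle1: grey ribbed tool handle lying on its side: square grip 30 x 30 mm, 64 mm long, then a black round stub (20 mm dia, 20 mm long) at its +x end; 84 mm long, 30 mm high, 0.15 kg. Origin: centre of the underside of the whole; x along its length, z up. Starts in a carousel pocket, lying tangentially (square to the radius). May be absent
- handle2: grey ribbed tool handle lying on its side: square grip 30 x 30 mm, 64 mm long, then a black round stub (20 mm dia, 20 mm long) at its +x end; 84 mm long, 30 mm high, 0.15 kg. Origin: centre of the underside of the whole; x along its length, z up. Starts in a carousel pocket, lying tangentially (square to the radius). May be absent
- handle3: grey ribbed tool handle lying on its side: square grip 30 x 30 mm, 64 mm long, then a black round stub (20 mm dia, 20 mm long) at its +x end; 84 mm long, 30 mm high, 0.15 kg. Origin: centre of the underside of the whole; x along its length, z up. Starts in a carousel pocket, lying tangentially (square to the radius). May be absent
- handle4: grey ribbed tool handle lying on its side: square grip 30 x 30 mm, 64 mm long, then a black round stub (20 mm dia, 20 mm long) at its +x end; 84 mm long, 30 mm high, 0.15 kg. Origin: centre of the underside of the whole; x along its length, z up. Starts in a carousel pocket, lying tangentially (square to the radius). May be absent
- fitting1: mint-green pipe fitting in a carousel pocket, 80 mm long along its x, 29 mm wide and high, origin at the centre of its underside. Not wanted: it stays in the carousel
- fitting2: mint-green pipe fitting in a carousel pocket, 80 mm long along its x, 29 mm wide and high, origin at the centre of its underside. Not wanted: it stays in the carousel
- weight_single1: aluminium weight, single: round foot 54 mm dia, 17 mm high, with a round neck above it 25 mm dia to grip, 58 mm tall overall, yellow top, 0.15 kg, as heavy as one handle. Origin: centre of its underside, z up. Starts on the table between carousel and balance
- weight_single2: aluminium weight, single: round foot 54 mm dia, 17 mm high, with a round neck above it 25 mm dia to grip, 58 mm tall overall, yellow top, 0.15 kg, as heavy as one handle. Origin: centre of its underside, z up. Starts on the table between carousel and balance
- weight_double: aluminium weight, double: round foot 72 mm dia, 22 mm high, with a round neck above it 28 mm dia to grip, 58 mm tall overall, red top, 0.30 kg, as heavy as two handles. Origin: centre of its underside, z up. Starts on the table between carousel and balance
- carousel (a joint): angle of the white disc (344 mm dia, top 30 mm above the table), rad, growing anticlockwise from above, no end stops; stays where it is left (0.08 N m friction). Six pockets 60 deg apart, centres 140 mm from the axis, 90 x 35 mm, long side tangential, rim 9 mm high. A fixed guard plate of clear acrylic (pale blue edges), 80 to 84 mm up, covers all but the opening
- carousel_knob (a point): middle of the round black knob that turns the disc with it, on the disc's axis above the guard: 44 mm dia, from 96 to 136 mm above the table (this point 116 mm); x, y give the disc's axis
- opening (a point): centre of the place under the guard's opening, on the side facing the arm, at the disc's top (30 mm up), 140 mm from the disc's axis; x points from here to the axis. The opening is 144 mm wide (y, centred), open to the outside and ending 72 mm from this point along x; only a part turned to here can be lifted out
- beam (a joint): tilt of the balance's red beam, rad: 0 level, positive with the weight pan down, negative with the load pan down; stops at +-0.11, where an imbalance of one handle puts it. Level (also empty) when both pans carry the same; where on a pan a thing lies does not matter. Settles in about 1 s
- load_pan_floor (a point): centre of the floor's upper face of the blue load pan (nearer the arm), 156 (x) x 196 (y) mm outside, rim 10 mm above the floor, wall 3 mm; it stays flat, and goes 12 mm up or down from 85 mm above the table as the beam tilts
- weight_pan_floor (a point): the same point of the steel weight pan (farther from the arm), 150 (x) x 156 (y) mm outside, same rim, moving down as the load pan moves up
- mug: white mug, bystander, 80 mm dia, 90 mm high
- tape_roll: roll of tape, bystander, 90 mm dia, 45 mm high
- sanitiser: bottle, bystander, 60 mm dia, 150 mm high
- carton: small cardboard carton, bystander, 120 x 90 x 60 mm
- screwdriver: screwdriver lying on the table, bystander

How it is judged (in metres and radians):
On the way, in this order (a step that is already met when the one before it is completed fails the run):
1. all the grey handles lie on the load pan, with no weight on the balance yet (x of handle1 in the frame of load_pan_floor between -0.078 and 0.078 m and y of handle1 in the frame of load_pan_floor between -0.098 and 0.098 m and z of handle1 in the frame of load_pan_floor between -0.005 and 0.05 m and linear speed of each of handle1, handle2, handle3, handle4 below 0.03 m/s and x of handle2 in the frame of load_pan_floor between -0.078 and 0.078 m and y of handle2 in the frame of load_pan_floor between -0.098 and 0.098 m and z of handle2 in the frame of load_pan_floor between -0.005 and 0.05 m and x of handle3 in the frame of load_pan_floor between -0.078 and 0.078 m and y of handle3 in the frame of load_pan_floor between -0.098 and 0.098 m and z of handle3 in the frame of load_pan_floor between -0.005 and 0.05 m and x of handle4 in the frame of load_pan_floor between -0.078 and 0.078 m and y of handle4 in the frame of load_pan_floor between -0.098 and 0.098 m and z of handle4 in the frame of load_pan_floor between -0.005 and 0.05 m and height (world z) of each of weight_single1, weight_single2, weight_double below 0.05 m), for 0.2 s.
2. weights on the weight pan bring the beam level (value of joint beam between -0.03 and 0.03 rad and ((x of weight_single1 in the frame of weight_pan_floor between -0.075 and 0.075 m and y of weight_single1 in the frame of weight_pan_floor between -0.078 and 0.078 m and z of weight_single1 in the frame of weight_pan_floor between -0.005 and 0.06 m) or (x of weight_single2 in the frame of weight_pan_floor between -0.075 and 0.075 m and y of weight_single2 in the frame of weight_pan_floor between -0.078 and 0.078 m and z of weight_single2 in the frame of weight_pan_floor between -0.005 and 0.06 m) or (x of weight_double in the frame of weight_pan_floor between -0.075 and 0.075 m and y of weight_double in the frame of weight_pan_floor between -0.078 and 0.078 m and z of weight_double in the frame of weight_pan_floor between -0.005 and 0.06 m))), for 0.5 s.
At the end, for the whole second after the job is handed in: Every grey handle lies on the load pan at rest; the beam is level within 0.03 rad and still; every weight is either on the weight pan or down on the table; both fittings are still in the carousel (x of handle1 in the frame of load_pan_floor between -0.078 and 0.078 m and y of handle1 in the frame of load_pan_floor between -0.098 and 0.098 m and z of handle1 in the frame of load_pan_floor between -0.005 and 0.05 m and linear speed of each of handle1, handle2, handle3, handle4 below 0.03 m/s and x of handle2 in the frame of load_pan_floor between -0.078 and 0.078 m and y of handle2 in the frame of load_pan_floor between -0.098 and 0.098 m and z of handle2 in the frame of load_pan_floor between -0.005 and 0.05 m and x of handle3 in the frame of load_pan_floor between -0.078 and 0.078 m and y of handle3 in the frame of load_pan_floor between -0.098 and 0.098 m and z of handle3 in the frame of load_pan_floor between -0.005 and 0.05 m and x of handle4 in the frame of load_pan_floor between -0.078 and 0.078 m and y of handle4 in the frame of load_pan_floor between -0.098 and 0.098 m and z of handle4 in the frame of load_pan_floor between -0.005 and 0.05 m and value of joint beam between -0.03 and 0.03 rad and velocity of joint beam between -0.05 and 0.05 rad/s and ((x of weight_single1 in the frame of weight_pan_floor between -0.075 and 0.075 m and y of weight_single1 in the frame of weight_pan_floor between -0.078 and 0.078 m and z of weight_single1 in the frame of weight_pan_floor between -0.005 and 0.06 m) or height (world z) of weight_single1 between -0.02 and 0.05 m) and ((x of weight_single2 in the frame of weight_pan_floor between -0.075 and 0.075 m and y of weight_single2 in the frame of weight_pan_floor between -0.078 and 0.078 m and z of weight_single2 in the frame of weight_pan_floor between -0.005 and 0.06 m) or height (world z) of weight_single2 between -0.02 and 0.05 m) and ((x of weight_double in the frame of weight_pan_floor between -0.075 and 0.075 m and y of weight_double in the frame of weight_pan_floor between -0.078 and 0.078 m and z of weight_double in the frame of weight_pan_floor between -0.005 and 0.06 m) or height (world z) of weight_double between -0.02 and 0.05 m) and horizontal distance between each of fitting1, fitting2 and carousel_knob below 0.18 m); the robot touches nothing.
It fails at once if a handle squeezed too hard (both fingers' forces on it add up to more than 40 N, that is a grip of 20 N) (contact force between the fingers and handle1 above 40 N or contact force between the fingers and handle2 above 40 N or contact force between the fingers and handle3 above 40 N or contact force between the fingers and handle4 above 40 N).
It fails at once if a fitting taken out of the carousel (horizontal distance between any of fitting1, fitting2 and carousel_knob above 0.19 m).
It fails at once if a bystander moved more than 40 mm (distance of any of mug, tape_roll, sanitiser, carton, screwdriver from where it was at the start of the episode above 0.04 m).
Of handle1, handle2, handle3, handle4 only 3 to 4 are there at a start; the rules pass over those that are not, and their reading is None.
At some moment in a run one of weight_single1, weight_single2, weight_double may be knocked a few centimetres aside while the robot is not near it.
It also fails if it takes over 210 s, if anything falls off the work surface, if the arm or the gripper's body presses on something with over 40 N, if the wrist force passes 120 N, or if a joint passes its speed limit or range.

ROBOT

A 6-joint arm with a two-finger parallel gripper is mounted at the origin on the work surface. World frame = base frame: x ahead of the robot, y to its left, z up, the work surface at z = 0. Lengths are in m, angles in degrees, forces in N, time in s.
With the tool pointing down it reaches from about 0.375 to 0.9 m from the base axis. Payload 3.1 kg.
Tool frame: the origin (TCP) lies midway between the tips of the shut fingers; the grasp point (between the pads) lies 19 mm behind it; z points along the fingers, y is the line along which they close (so a half turn about z gives the same grasp; the last joint's range is limited). The gripper opens to 87 mm and grips with 3 to 60 N. Pads are 19 mm wide; open, the fingers measure 117 mm over their backs; the gripper's body (75 mm by 190 mm) begins 51 mm behind the grasp point.
Start: joints at [65.632, 30.224, 82.088, -0, 67.689, -10.227], TCP at [0.153, 0.606, 0.223] pointing down, gripper open.
Joint ranges: [-176.69, 176.69], [-43.24, 126.21], [12.49, 139.97], [-82, 262], [0, 151.66], [-163.58, 163.58]. Speed limits (degrees/s): [159.86, 159.86, 180, 180, 180, 180].

INTERFACE

Orientations are given as a 3x3 rotation matrix whose columns are the frame's x, y, z axes.
In Python, from rig import read_state, optics, bot gives the robot as it stands. The module is installed in compiled form; this text tells all that it offers.
- The arm moves only by the tool send_rows, never from a script. Its argument "commands" is a list of rows, each a list of 7 numbers: the turn, a rotation vector about the tool's x, y, z in units of 5 degrees (1.0 is 5 degrees), then the shift along the tool's x, y, z in units of 30 mm (1.0 is 30 mm), then the opening, from 0 (shut) to 1 (fully open). In form: [[rx, ry, rz, tx, ty, tz, gripper], ...]. A call has 1 to 20 rows; each row is the pose to reach, as a shift and turn from the pose commanded when the call began, along the tool's axes at that moment; what a row does not reach only later rows make up. A row lasts 1/12 s, in which the tool goes at most 41.7 mm and 7.16 degrees, less where a joint would pass 70% of its speed; a pose out of reach is approached as far as the arm can. A call with a gripper value outside its range is refused whole. The fingers move at their own pace and stop on an object; the grip force is fixed at half the most. Time passes only in rows, so rows that repeat a pose let the fingers close. It gives the time, the measured TCP pose, the force, the opening and the grip force at its end, in the units of the state.
- read_state(): the state, without advancing time (a new reading comes with each control period).
- optics.capture(name): name is "side" or "top"; returns a dict with "image" (400x640x3 uint8, blue, green, red), "intrinsics" (3x3 intrinsics, pixels), "k1" (the pictures are not rectified: a ray, as slopes to the right and down, at radius r is drawn at 1 + k1 r^2 times it, then the intrinsics apply), "extrinsics" (4x4, takes a point from world to camera coordinates). Camera axes: x right, y down, z forward; pixel columns grow to the right and rows downward; lengths in m; the calibration is good to about 2 mm. A picture is of the moment at which its call begins. There is no depth.
- bot.hand_in(): hands the job in; it is judged then, once.
The state is a dict: "time_s": time; "joint_positions": joint angles; "qvel": joint speeds; "tau": joint torques, N m; "position": TCP position; "tcp_rot": TCP orientation; "force": force on the tool from outside, world axes, zero at the start; "moment": the same for the moment, N m; "opening": opening from 0.0 (shut) to 1.0 (fully open); "grasp_force": force on a finger pad.
Only numpy, scipy, OpenCV 4.12 (cv2) and the standard library are available. Lean on these libraries where they do the work, as an engineer would, in place of code of your own. Each camera call takes 0.05 s, during which the arm holds its last target. There are 200 camera calls.

## Working session

There is one attempt and no reset: what is moved stays moved. The work goes in short steps, Python scripts to look and compute and a tool call to move; the robot and the scene stay as the last step left them, time stands still between calls to the robot, and variables do not carry over. Pictures are saved under pics/ and viewed, at most 14 in all, crops included, and the job is handed in when it is done.

Besides the shell and the picture viewer there is one more tool, called after "Call:" by a JSON object that holds its "api" and its "payload", one argument or row to a line. send_rows: Moves the arm, as the interface text tells. Its arguments: {"type":"object","properties":{"commands":{"type":"array","items":{"type":"array","items":{"type":"number"}}}},"required":["commands"]}

```bash
mkdir -p pics; cat > h.py <<'E'
import numpy as np, cv2
from rig import read_state, optics, bot
def cap(n): return optics.capture(n)
def ray(c,px):
    K=np.array(c["intrinsics"]);k=c["k1"];E=np.array(c["extrinsics"])
    d=np.array([(px[0]-K[0,2])/K[0,0],(px[1]-K[1,2])/K[1,1]]);u=d.copy()
    for _ in range(30): u=d/(1+k*(u@u))
    R=E[:3,:3];o=-R.T@E[:3,3];return o,R.T@np.array([u[0],u[1],1])
def onz(c,px,z):
    o,d=ray(c,px);return o+d*(z-o[2])/d[2]
def proj(c,P):
    K=np.array(c["intrinsics"]);E=np.array(c["extrinsics"])
    p=E[:3,:3]@np.array(P)+E[:3,3];u=p[:2]/p[2];u=u*(1+c["k1"]*(u@u))
    return np.array([K[0,0]*u[0]+K[0,2],K[1,1]*u[1]+K[1,2]])
E
python3 - <<'E'
from h import *
for n in("top","side"):
    c=cap(n);cv2.imwrite(f"pics/{n}0.png",c["image"]);E=np.array(c["extrinsics"])
    print(n,np.round(c["intrinsics"],1).tolist(),c["k1"],np.round(E,3).tolist(), -E[:3,:3].T@E[:3,3])
s=read_state();print(s)
E
```

```text
top [[471.6, 0.0, 326.9], [0.0, 471.6, 193.3], [0.0, 0.0, 1.0]] -0.007211475935619054 [[0.027, -1.0, 0.005, 0.003], [-0.978, -0.027, -0.206, 0.512], [0.206, 0.001, -0.979, 1.685], [0.0, 0.0, 0.0, 1.0]] [0.15353024 0.01532936 1.75408621]
side [[435.7, 0.0, 314.0], [0.0, 435.7, 200.9], [0.0, 0.0, 1.0]] 0.02612060679973768 [[0.93, -0.366, 0.001, -0.466], [-0.281, -0.714, -0.641, 0.203], [0.236, 0.596, -0.768, 1.369], [0.0, 0.0, 0.0, 1.0]] [ 0.1682364  -0.84135253  1.18155339]
{'time_s': 0.1, 'joint_positions': array([ 6.56300360e+01,  3.02723205e+01,  8.21487212e+01, -5.31536504e-04,
        6.76877774e+01, -1.02250519e+01]), 'qvel': array([-0.00059823, -0.14181543, -0.13458577, -0.01448927, -0.00014666,
        0.01420499]), 'tau': array([-7.56963836e-04, -4.40987313e+01, -1.77150071e+01,  6.34406693e-02,
        5.34453650e-02, -4.80991196e-05]), 'position': array([0.15241369, 0.60546461, 0.22168541]), 'tcp_rot': array([[-9.69681491e-01,  2.44371036e-01, -7.75863942e-04],
       [ 2.44372046e-01,  9.69679998e-01, -1.73356826e-03],
       [ 3.28705873e-04, -1.87060852e-03, -9.99998196e-01]]), 'force': array([ 0.23755559,  0.48046417, -0.25141463]), 'moment': array([ 0.00890015, -0.00896773,  0.01500613]), 'grasp_force': 0.0, 'opening': 0.9996562998319015}
```

View pics/top0.png

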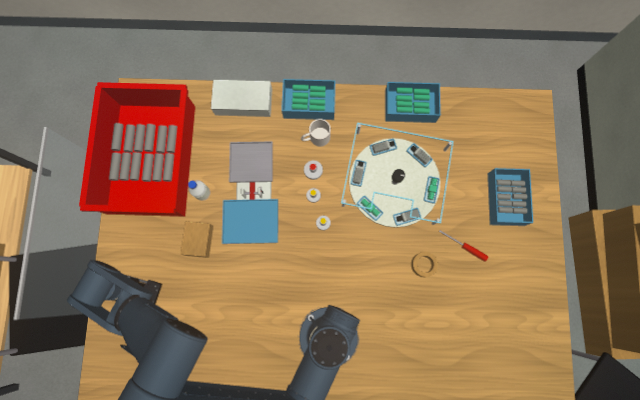

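View pics/side0.png

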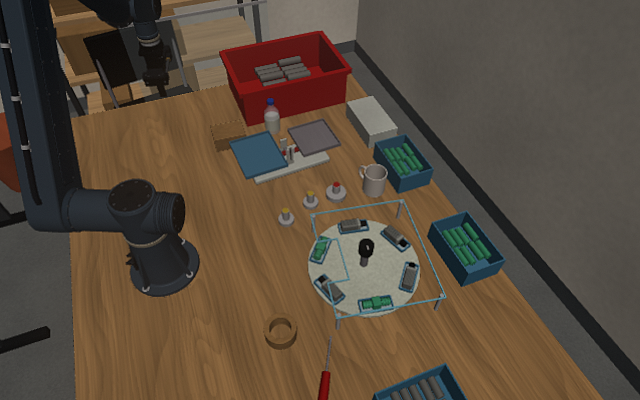

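The top view shows four handles on the disc at about (384,147), (420,155), (358,173) and (407,215), and fittings at (432,190) and (370,208). The weights are at (313,168) red, (313,195) and (323,222) yellow; the blue pan is at (250,221) and the grey pan at (251,162). The guard opening's edge runs from about (376,193) to (413,199). The side view agrees.

```bash
cat >> h.py <<'E'
def blob(m,minA=8):
    n,l,s,ce=cv2.connectedComponentsWithStats(m.astype(np.uint8))
    return sorted([(s[i,4],ce[i],s[i,:4],l==i) for i in range(1,n) if s[i,4]>=minA],key=lambda t:-t[0])
def circ3(P):
    A=np.c_[2*P,np.ones(len(P))];s=np.linalg.lstsq(A,(P**2).sum(1),rcond=None)[0]
    return s[:2],np.sqrt(s[2]+s[:2]@s[:2])
def disc(c,roi):
    x0,y0,x1,y1=roi;im=c["image"][y0:y1,x0:x1].astype(int)
    m=(im.min(2)>170);b=blob(cv2.morphologyEx(m.astype(np.uint8),cv2.MORPH_CLOSE,np.ones((5,5))))[0]
    ct=max(cv2.findContours(b[3].astype(np.uint8),cv2.RETR_EXTERNAL,cv2.CHAIN_APPROX_NONE)[0],key=len)[:,0]
    h=cv2.convexHull(ct)[:,0]+[x0,y0]
    P=np.array([onz(c,p,.03)[:2] for p in h.astype(float)])
    for _ in range(5):
        o,r=circ3(P);e=abs(np.hypot(*(P-o).T)-r);P=P[e<max(.003,np.median(e)*2)]
    return o,r,len(P)
E
python3 - <<'E'
from h import *
c=cap("top");s=cap("side")
print("disc",disc(c,(340,120,460,235)),disc(s,(300,200,450,330)))
for n,C in(("top",c),("side",s)):
    im=C["image"];hsv=cv2.cvtColor(im,cv2.COLOR_BGR2HSV);H,S,V=[hsv[...,i].astype(int) for i in range(3)]
    x0,y0,x1,y1=(200,140,340,260) if n=="top" else(215,110,360,240)
    R=np.zeros(H.shape,bool);R[y0:y1,x0:x1]=1
    for nm,m,z,k in(("yellow",(abs(H-26)<6)&(S>140)&(V>120),.058,3),("red",((H<8)|(H>172))&(S>120),.058,3),("blue",(abs(H-103)<10)&(S>90),.095,1)):
        for b in blob(m&R)[:k]: 
            print(n,nm,b[0],b[1],onz(C,b[1],z)[:2].round(4))
            if nm=="blue":
                ct=cv2.minAreaRect(np.argwhere(b[3])[:,::-1].astype(np.float32));print([onz(C,p,z)[:2].round(3).tolist() for p in cv2.boxPoints(ct)])
print("base px",proj(c,[0,0,0]))
cv2.imwrite("pics/t1.png",cv2.resize(c["image"][110:245,335:465],None,fx=5,fy=4.4*5/4.4,interpolation=2)[:600*2][:675])
a=cv2.resize(c["image"][115:240,335:465],None,fx=4.8,fy=4.8,interpolation=2);cv2.imwrite("pics/t1.png",a)
a=cv2.resize(s["image"][100:330,210:460],None,fx=2.6,fy=2.6,interpolation=2);cv2.imwrite("pics/s1.png",a)
E
```

```text
Traceback (most recent call last):
  File "h.py", line 23, in disc
    m=(im.min(2)>170);b=blob(cv2.morphologyEx(m.astype(np.uint8),cv2.MORPH_CLOSE,np.ones((5,5))))[0]
                        ~~~~~~~~~~~~~~~~~~~~~~~~~~~~~~~~~~~~~~~~~~~~~~~~~~~~~~~~~~~~~~~~~~~~~~~~~^^^
IndexError: list index out of range
```

```bash
sed -i 's/m=(im.min(2)>170)/m=(im.min(2)>130)\&(im.max(2)-im.min(2)<55)/' h.py
cat > m1.py <<'E'
from h import *
c=cap("top");s=cap("side")
a=cv2.resize(c["image"][115:240,335:465],None,fx=4.8,fy=4.8,interpolation=2);cv2.imwrite("pics/t1.png",a)
a=cv2.resize(s["image"][100:330,210:460],None,fx=2.6,fy=2.6,interpolation=2);cv2.imwrite("pics/s1.png",a)
print(c["image"][165,[370,385,410]],s["image"][[235,290],[360,360]])
for n,C in(("top",c),("side",s)):
    im=C["image"];hsv=cv2.cvtColor(im,cv2.COLOR_BGR2HSV);H,S,V=[hsv[...,i].astype(int) for i in range(3)]
    x0,y0,x1,y1=(200,140,340,260) if n=="top" else(215,110,360,240)
    R=np.zeros(H.shape,bool);R[y0:y1,x0:x1]=1
    for nm,m,z,k in(("yellow",(abs(H-26)<6)&(S>140)&(V>120),.058,3),("red",((H<8)|(H>172))&(S>120),.058,3),("blue",(abs(H-103)<10)&(S>90),.095,1)):
        for b in blob(m&R)[:k]: 
            print(n,nm,b[0],b[1],onz(C,b[1],z)[:2].round(4))
            if nm=="blue":
                ct=cv2.minAreaRect(np.argwhere(b[3])[:,::-1].astype(np.float32));print([onz(C,p,z)[:2].round(3).tolist() for p in cv2.boxPoints(ct)])
print("base px",proj(c,[0,0,0]))
print("disc",disc(c,(340,120,460,235)),disc(s,(300,200,450,330)))
E
python3 m1.py
```

```text
[[203 224 223]
 [200 223 221]
 [196 219 217]] [[134 150 150]
 [124 139 139]]
top yellow 23 [322.7826087  220.60869565] [0.4087 0.0296]
top yellow 21 [312.85714286 192.19047619] [0.5132 0.0692]
top red 80 [251.875 189.675] [0.5163 0.2938]
top red 30 [312.36666667 166.36666667] [0.6113 0.0743]
top blue 2321 [249.90995261 220.93881947] [0.3948 0.2879]
[[0.471, 0.389], [0.477, 0.196], [0.323, 0.188], [0.317, 0.378]]
side yellow 24 [285.125 209.625] [0.4107 0.0312]
side yellow 21 [310.14285714 192.47619048] [0.5147 0.0709]
side red 304 [253.0625     116.59539474] [0.4474 0.529 ]
side red 159 [290.67295597 112.40251572] [0.5962 0.4991]
side red 29 [336.         183.86206897] [0.6126 0.075 ]
side blue 1705 [257.72668622 154.32903226] [0.3944 0.277 ]
[[0.315, 0.377], [0.499, 0.395], [0.476, 0.186], [0.307, 0.176]]
base px [327.82849434 336.4360012 ]
disc (array([ 0.63197927, -0.24465199]), np.float64(0.23335060437332894), 8) (array([ 0.57005037, -0.23603159]), np.float64(0.16815820217527908), 30)
```

View pics/t1.png

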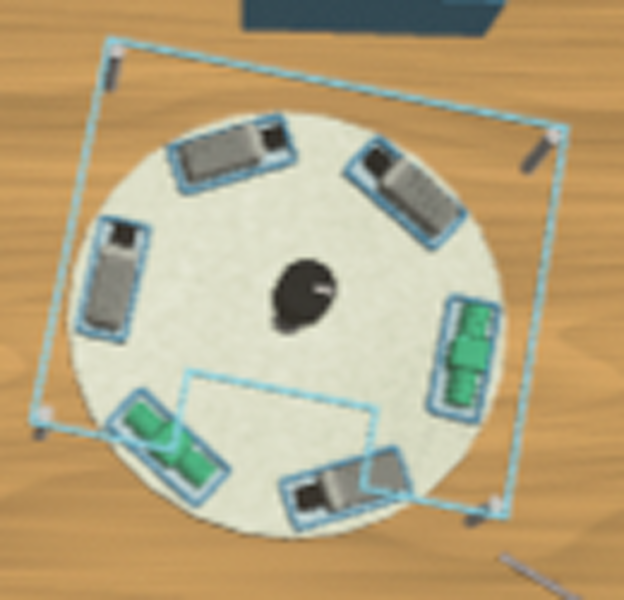

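View pics/s1.png

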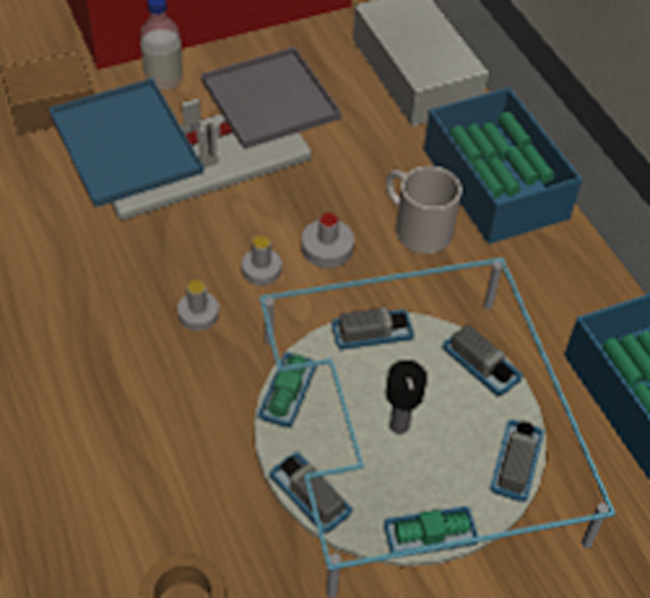

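The crops show handles in pockets at crop (115,280), (232,155), (408,190) and (348,485). The last is just clockwise-short of the opening, whose inner corners are at (188,371) and (377,408). The knob is at (305,290), and the stub ends of the handles are visible.

```bash
sed -i 's/m=(im.min(2)>130)&(im.max(2)-im.min(2)<55)/m=(im.min(2)>thr)\&(im.max(2)-im.min(2)<40)/; s/def disc(c,roi)/def disc(c,roi,thr=170)/' h.py
cat > m2.py <<'E'
from h import *
c=cap("top");s=cap("side")
print("disc",disc(c,(340,125,452,235)),disc(s,(300,200,450,330),110))
f=lambda u,v:(335+(u+.5)/4.8-.5,115+(v+.5)/4.8-.5)
g=lambda u,v:(210+(u+.5)/2.6-.5,100+(v+.5)/2.6-.5)
print("guard top",[onz(c,f(*p),.082)[:2].round(4).tolist() for p in((188,371),(377,408),(180,448),(364,488),(110,40),(567,127),(34,423),(506,517))])
print("guard side",[onz(s,g(*p),.082)[:2].round(4).tolist() for p in((332,362),(362,466),(278,366),(308,478),(500,262),(610,513),(265,299),(330,567))])
print("knob",onz(c,f(305,288),.136)[:2],onz(s,g(407,378),.136)[:2])
print("steel top",[onz(c,p,.095)[:2].round(4).tolist() for p in((230,142.5),(272,142.5),(272,181),(230,181))])
print("steel side",[onz(s,g(*p),.095)[:2].round(4).tolist() for p in((203,78),(294,51),(339,113),(247,144))])
ctr=np.array([.5715,-.236])
print("handles");
for nm,px,p2 in(("A",(348,487),(311,490)),("C",(410,188),(481,356)),("D",(232,155),(371,325)),("E",(114,278),(518,460))):
    a=onz(c,f(*px),.055)[:2];b=onz(s,g(*p2),.045)[:2]
    for q in(a,b):
        d=q-ctr;print(nm,q.round(4),np.hypot(*d).round(4),np.degrees(np.arctan2(d[1],d[0])).round(1))
E
python3 m2.py
```

```text
disc (array([ 0.56887853, -0.23398697]), np.float64(0.16932372695138428), 25) (array([ 0.57036602, -0.23614041]), np.float64(0.1703063264903065), 31)
guard top [[0.5154, -0.1524], [0.4909, -0.2951], [0.4561, -0.1468], [0.4296, -0.2847], [0.7777, -0.0899], [0.7169, -0.4447], [0.4721, -0.0369], [0.4106, -0.3906]]
guard side [[0.5169, -0.1548], [0.4923, -0.2942], [0.4556, -0.1369], [0.4313, -0.2862], [0.7759, -0.0914], [0.7147, -0.4419], [0.4777, -0.0382], [0.4127, -0.3895]]
knob [ 0.56871886 -0.2328796 ] [ 0.56857622 -0.23863196]
steel top [[0.6835, 0.3787], [0.6878, 0.2244], [0.5425, 0.2169], [0.5382, 0.3686]]
steel side [[0.5379, 0.363], [0.6831, 0.3707], [0.6912, 0.2233], [0.5489, 0.2124]]
handles
A [ 0.4345 -0.2774] 0.1431 -163.2
A [ 0.4375 -0.2826] 0.1419 -160.8
C [ 0.6725 -0.3278] 0.1364 -42.3
C [ 0.7017 -0.19  ] 0.1381 19.4
D [ 0.6954 -0.1885] 0.1327 21.0
D [ 0.5964 -0.098 ] 0.1402 79.8
E [ 0.5933 -0.0973] 0.1404 81.1
E [ 0.6719 -0.3335] 0.14 -44.1
```

```bash
cat >> h.py <<'E'
from scipy.spatial.transform import Rotation as Ro
def plan(*W):
    "W: (x,y,z,yaw of tool x). prints the row for each waypoint and rows needed"
    s=read_state();R0=s["tcp_rot"];p0=s["position"];lp,la=p0,R0
    print("now",p0.round(4),"yaw",np.degrees(np.arctan2(R0[1,0],R0[0,0])).round(1),"j6",s["joint_positions"][5].round(1))
    for x,y,z,a in W:
        r=np.radians(a);R=np.array([[np.cos(r),np.sin(r),0],[np.sin(r),-np.cos(r),0],[0,0,-1.]])
        rv=np.degrees(Ro.from_matrix(R0.T@R).as_rotvec())/5;t=R0.T@(np.array([x,y,z])-p0)/.03
        n=max(np.linalg.norm(np.array([x,y,z])-lp)/.0417,np.degrees(Ro.from_matrix(la.T@R).magnitude())/7.16)
        print(rv.round(2).tolist(),t.round(2).tolist(),"rows",round(n,1));lp,la=np.array([x,y,z]),R
AX=np.array([.5697,-.2352]);OP=np.array([.4317,-.2114]);TH=-9.8
LP=np.array([.397,.287]);
E
python3 -c "
from h import *
plan((*AX,.2,166),(*AX,.1,166))"
```

```text
now [0.1526 0.606  0.2224] yaw 165.9 j6 -10.2
[-0.0, -0.0, -0.03] [-20.33, -23.79, 0.75] rows 22.5
[-0.0, -0.0, -0.03] [-20.33, -23.79, 4.09] rows 2.4
```

Call:
{"api": "send_rows", "payload": {
  "commands": [
    [0, 0, 0, -20.33, -23.79, 0.75, 0.8],
    [0, 0, 0, -20.33, -23.79, 0.75, 0.8],
    [0, 0, 0, -20.33, -23.79, 0.75, 0.8],
    [0, 0, 0, -20.33, -23.79, 0.75, 0.8],
    [0, 0, 0, -20.33, -23.79, 0.75, 0.8],
    [0, 0, 0, -20.33, -23.79, 0.75, 0.8],
    [0, 0, 0, -20.33, -23.79, 0.75, 0.8],
    [0, 0, 0, -20.33, -23.79, 0.75, 0.8],
    [0, 0, 0, -20.33, -23.79, 0.75, 0.8],
    [0, 0, 0, -20.33, -23.79, 0.75, 0.8],
    [0, 0, 0, -20.33, -23.79, 0.75, 0.8],
    [0, 0, 0, -20.33, -23.79, 0.75, 0.8],
    [0, 0, 0, -20.33, -23.79, 0.75, 0.8],
    [0, 0, 0, -20.33, -23.79, 0.75, 0.8],
    [0, 0, 0, -20.33, -23.79, 0.75, 0.8],
    [0, 0, 0, -20.33, -23.79, 0.75, 0.8],
    [0, 0, 0, -20.33, -23.79, 0.75, 0.8],
    [0, 0, 0, -20.33, -23.79, 0.75, 0.8],
    [0, 0, 0, -20.33, -23.79, 0.75, 0.8],
    [0, 0, 0, -20.33, -23.79, 0.75, 0.8]
  ]
}}

```text
time_s: 2.07
position: [0.5234, -0.1425, 0.2027]
tcp_rot: [[-0.97, 0.245, 0.0], [0.245, 0.97, -0.0], [-0.0, 0.0, -1.0]]
force: [0.3, 0.0, 0.5]
opening: 0.803
grasp_force: 0.0
```

```bash
python3 -c "
from h import *
plan((*AX,.2,166),(*AX,.1,166))"
```

```text
now [ 0.5234 -0.1425  0.2027] yaw 165.8 j6 -102.9
[0.0, 0.01, -0.04] [-2.25, -2.62, 0.09] rows 2.5
[0.0, 0.01, -0.04] [-2.25, -2.62, 3.43] rows 2.4
```

Call:
{"api": "send_rows", "payload": {
  "commands": [
    [0, 0, 0, 0, 0, 0, 0.8],
    [0, 0, 0, 0, 0, 0, 0.8]
  ]
}}

```text
time_s: 2.23
position: [0.5237, -0.1427, 0.2024]
tcp_rot: [[-0.969, 0.248, 0.001], [0.248, 0.969, -0.0], [-0.001, -0.0, -1.0]]
force: [0.5, 1.4, -0.1]
opening: 0.802
grasp_force: 0.0
```

```bash
python3 -c "
from h import *
plan((*AX,.2,166),(*AX,.1,166))"
```

```text
now [ 0.5237 -0.1427  0.2024] yaw 165.7 j6 -102.7
[-0.0, 0.01, -0.07] [-2.25, -2.61, 0.08] rows 2.5
[-0.0, 0.01, -0.07] [-2.24, -2.61, 3.42] rows 2.4
```

Call:
{"api": "send_rows", "payload": {
  "commands": [
    [0, 0, 0, -2.25, -2.61, 0.08, 0.8],
    [0, 0, 0, -2.25, -2.61, 0.08, 0.8],
    [0, 0, 0, -2.25, -2.61, 0.08, 0.8],
    [0, 0, 0, -2.25, -2.61, 0.08, 0.8],
    [0, 0, 0, -2.25, -2.61, 3.4, 0.8],
    [0, 0, 0, -2.25, -2.61, 3.4, 0.8],
    [0, 0, 0, -2.25, -2.61, 3.4, 0.8],
    [0, 0, 0, -2.25, -2.61, 3.4, 0.8],
    [0, 0, 0, -2.25, -2.61, 3.4, 0.6],
    [0, 0, 0, -2.25, -2.61, 3.4, 0.6],
    [0, 0, 0, -2.25, -2.61, 3.4, 0.52],
    [0, 0, 0, -2.25, -2.61, 3.4, 0.52],
    [0, 0, 0, -2.25, -2.61, 3.4, 0.52],
    [0, 0, 0, -2.25, -2.61, 3.4, 0.52]
  ]
}}

```text
time_s: 3.4
position: [0.5696, -0.233, 0.1017]
tcp_rot: [[-0.97, 0.244, 0.002], [0.244, 0.97, -0.001], [-0.002, -0.001, -1.0]]
force: [0.0, -0.2, 1.2]
opening: 0.535
grasp_force: 0.0
```

Call:
{"api": "send_rows", "payload": {
  "commands": [
    [0, 0, 0, 0, 0, 0, 0.49],
    [0, 0, 0, 0, 0, 0, 0.49],
    [0, 0, 0, 0, 0, 0, 0.49],
    [0, 0, 0, 0, 0, 0, 0.49]
  ]
}}

```text
time_s: 3.73
position: [0.5693, -0.2334, 0.1012]
tcp_rot: [[-0.97, 0.244, 0.001], [0.244, 0.97, -0.001], [-0.001, -0.001, -1.0]]
force: [-1.3, -1.3, 5.0]
opening: 0.497
grasp_force: 30.0
```

Call:
{"api": "send_rows", "payload": {
  "commands": [
    [0, 0, 0, 0, 0, 0, 0.47],
    [0, 0, 0, 0, 0, 0, 0.47],
    [0, 0, 0, 0, 0, 0, 0.47],
    [0, 0, 0, 0, 0, 0, 0.47]
  ]
}}

```text
time_s: 4.07
position: [0.5693, -0.2334, 0.1012]
tcp_rot: [[-0.97, 0.244, 0.001], [0.244, 0.97, -0.001], [-0.001, -0.001, -1.0]]
force: [-1.7, -1.5, 5.6]
opening: 0.496
grasp_force: 30.0
```

Call:
{"api": "send_rows", "payload": {
  "commands": [
    [0, 0, 0, 0, 0, 0, 0.5],
    [0, 0, 0, 0, 0, 0, 0.5],
    [0, 0, 0, 0, 0, 0, 0.5],
    [0, 0, 0, 0, 0, 0, 0.5]
  ]
}}

```text
time_s: 4.4
position: [0.5693, -0.2334, 0.1012]
tcp_rot: [[-0.97, 0.244, 0.001], [0.244, 0.97, -0.001], [-0.001, -0.001, -1.0]]
force: [-1.7, -1.3, 5.2]
opening: 0.503
grasp_force: 9.1
```

Call:
{"api": "send_rows", "payload": {
  "commands": [
    [0, 0, 0, 0, 0, 0, 0.503],
    [0, 0, 0, 0, 0, 0, 0.503],
    [0, 0, 0, 0, 0, 0, 0.503],
    [0, 0, 0, 0, 0, 0, 0.503]
  ]
}}

```text
time_s: 4.73
position: [0.5693, -0.2334, 0.1012]
tcp_rot: [[-0.97, 0.244, 0.001], [0.244, 0.97, -0.001], [-0.001, -0.001, -1.0]]
force: [-2.3, -1.5, 5.6]
opening: 0.51
grasp_force: 3.6
```

Call:
{"api": "send_rows", "payload": {
  "commands": [
    [0, 0, 0, 0, 0, 0, 0.498],
    [0, 0, 0, 0, 0, 0, 0.498],
    [0, 0, 0, 0, 0, 0, 0.498],
    [0, 0, 0, 0, 0, 0, 0.498]
  ]
}}

```text
time_s: 5.07
position: [0.5693, -0.2334, 0.1012]
tcp_rot: [[-0.97, 0.244, 0.001], [0.244, 0.97, -0.001], [-0.001, -0.001, -1.0]]
force: [-2.3, -1.8, 5.1]
opening: 0.501
grasp_force: 13.0
```

Call:
{"api": "send_rows", "payload": {
  "commands": [
    [0, 0, 0, 0, 0, 0, 0.46],
    [0, 0, 0, 0, 0, 0, 0.46],
    [0, 0, 1, 0, 0, 0, 0.46],
    [0, 0, 2, 0, 0, 0, 0.46],
    [0, 0, 3, 0, 0, 0, 0.46],
    [0, 0, 4, 0, 0, 0, 0.46],
    [0, 0, 5, 0, 0, 0, 0.46],
    [0, 0, 5.5, 0, 0, 0, 0.46],
    [0, 0, 5.76, 0, 0, 0, 0.46],
    [0, 0, 5.76, 0, 0, 0, 0.46],
    [0, 0, 5.76, 0, 0, 0, 0.46],
    [0, 0, 5.76, 0, 0, 0, 0.7],
    [0, 0, 5.76, 0, 0, 0, 0.7],
    [0, 0, 5.76, 0, 0, 0, 0.7],
    [0, 0, 5.76, 0, 0, -3.3, 0.7],
    [0, 0, 5.76, 0, 0, -3.3, 0.7],
    [0, 0, 5.76, 0, 0, -3.3, 0.7],
    [0, 0, 5.76, -3, 6, -3.3, 0.7],
    [0, 0, 5.76, -3, 6, -3.3, 0.7],
    [0, 0, 5.76, -3, 6, -3.3, 0.7]
  ]
}}

```text
time_s: 6.73
position: [0.6511, -0.1374, 0.2]
tcp_rot: [[-0.73, 0.683, 0.0], [0.683, 0.73, 0.0], [-0.0, 0.001, -1.0]]
force: [0.8, -1.4, -0.4]
opening: 0.701
grasp_force: 0.0
```

```bash
cat > m3.py <<'E'
from h import *
import sys
c=cap("top");s=cap("side")
a=cv2.resize(c["image"][115:240,335:465],None,fx=4.8,fy=4.8,interpolation=2)
b=cv2.resize(s["image"][195:320,300:430],None,fx=4.8,fy=4.8,interpolation=2)
cv2.imwrite(f"pics/{sys.argv[1]}.png",cv2.resize(np.hstack([a,b]),(800,385),interpolation=3))
E
python3 m3.py c1; python3 -c "
from h import *
plan((*OP,.15,TH+90))"
```

```text
now [ 0.6538 -0.1325  0.1992] yaw 137.4 j6 -68.6
[0.04, -0.02, 11.44] [3.67, -6.95, 1.61] rows 8.0
```

View pics/c1.png

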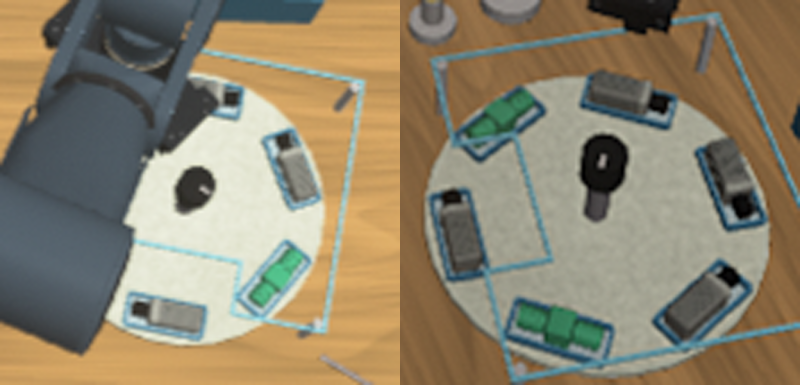

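The picture shows the pocket with handle A in the opening: top crop centre (166,317), side crop centre (459,232).

```bash
cat >> h.py <<'E'
def F(u,v): k=.641*4.8;return(335+u/k-.4,115+v/k-.4)
def G(u,v): k=.641*4.8;return(300+(u-400)/k-.4,195+v/k-.4)
E
python3 - <<'E'
from h import *
c=cap("top");s=cap("side")
T=[onz(c,F(*p),.037)[:2] for p in((130,292),(207,303),(203,341),(125,331))]
S=[onz(s,G(*p),.037)[:2] for p in((432,193),(470,187),(487,270),(446,280))]
for Q in(T,S):
    Q=np.array(Q);m=Q.mean(0);d=m-AX;print(m.round(4),np.hypot(*d).round(4),np.degrees(np.arctan2(d[1],d[0]))%360)
for p in(((135,311),(206,325)),):
    a=[onz(c,F(*q),.045)[:2] for q in p];print(np.round(a,4),np.degrees(np.arctan2(*(a[0]-a[1])[::-1])))
m=np.array(S+T).mean(0);print(OP)
plan((*OP,.15,TH+90),(*OP,.042,TH+90))
E
```

```text
[ 0.4301 -0.2123] 0.1415 170.69840187079467
[ 0.4333 -0.2101] 0.1387 169.5529419338579
[[ 0.4346 -0.174 ]
 [ 0.4201 -0.2586]] 80.26473372645725
[ 0.4317 -0.2114]
now [ 0.6506 -0.1364  0.1987] yaw 137.2 j6 -68.7
[-0.02, -0.01, 11.4] [3.66, -6.79, 1.63] rows 8.0
[-0.02, -0.01, 11.4] [3.65, -6.79, 5.23] rows 2.6
```

Call:
{"api": "send_rows", "payload": {
  "commands": [
    [0, 0, 11.4, 3.65, -6.79, 0, 0.6],
    [0, 0, 11.4, 3.65, -6.79, 0, 0.6],
    [0, 0, 11.4, 3.65, -6.79, 0, 0.6],
    [0, 0, 11.4, 3.65, -6.79, 0, 0.6],
    [0, 0, 11.4, 3.65, -6.79, 0, 0.6],
    [0, 0, 11.4, 3.65, -6.79, 0, 0.6],
    [0, 0, 11.4, 3.65, -6.79, 0, 0.6],
    [0, 0, 11.4, 3.65, -6.79, 0, 0.6],
    [0, 0, 11.4, 3.65, -6.79, 0, 0.6],
    [0, 0, 11.4, 3.65, -6.79, 1.63, 0.6],
    [0, 0, 11.4, 3.65, -6.79, 1.63, 0.6],
    [0, 0, 11.4, 3.65, -6.79, 1.63, 0.6]
  ]
}}

```text
time_s: 7.93
position: [0.4292, -0.2111, 0.1484]
tcp_rot: [[0.171, 0.985, -0.006], [0.985, -0.171, 0.005], [0.004, -0.007, -1.0]]
force: [0.8, 0.9, 0.4]
opening: 0.6
grasp_force: 0.0
```

```bash
python3 -c "
from h import *
plan((.4305,-.2183,.042,TH+90))"
```

```text
now [ 0.4292 -0.2111  0.1484] yaw 80.1 j6 -29.7
[-0.08, -0.04, -0.01] [-0.24, 0.11, 3.55] rows 2.6
```

Call:
{"api": "send_rows", "payload": {
  "commands": [
    [0, 0, 0, -0.24, 0.11, 0, 0.6],
    [0, 0, 0, -0.24, 0.11, 1.2, 0.6],
    [0, 0, 0, -0.24, 0.11, 2.4, 0.6],
    [0, 0, 0, -0.24, 0.11, 3.2, 0.6],
    [0, 0, 0, -0.24, 0.11, 3.55, 0.6],
    [0, 0, 0, -0.24, 0.11, 3.55, 0.5],
    [0, 0, 0, -0.24, 0.11, 3.55, 0.42],
    [0, 0, 0, -0.24, 0.11, 3.55, 0.39],
    [0, 0, 0, -0.24, 0.11, 3.55, 0.37],
    [0, 0, 0, -0.24, 0.11, 3.55, 0.37],
    [0, 0, 0, -0.24, 0.11, 3.55, 0.37]
  ]
}}

```text
time_s: 8.85
position: [0.4337, -0.2203, 0.0452]
tcp_rot: [[0.172, 0.985, 0.001], [0.985, -0.172, -0.001], [-0.001, 0.001, -1.0]]
force: [-1.3, -0.1, 0.8]
opening: 0.377
grasp_force: 0.7
```

Call:
{"api": "send_rows", "payload": {
  "commands": [
    [0, 0, 0, 0, 0, 0, 0.36],
    [0, 0, 0, 0, 0, 0, 0.352],
    [0, 0, 0, 0, 0, 0, 0.348],
    [0, 0, 0, 0, 0, 0, 0.345],
    [0, 0, 0, 0, 0, 0, 0.345]
  ]
}}

```text
time_s: 9.27
position: [0.4332, -0.2199, 0.0442]
tcp_rot: [[0.172, 0.985, -0.001], [0.985, -0.172, 0.001], [0.0, -0.001, -1.0]]
force: [-2.8, -0.9, 1.5]
opening: 0.346
grasp_force: 1.4
```

Call:
{"api": "send_rows", "payload": {
  "commands": [
    [0, 0, 0, 0, 0, 0, 0.343],
    [0, 0, 0, 0, 0, 0, 0.342],
    [0, 0, 0, 0, 0, 0, 0.342],
    [0, 0, 0, 0, 0, 0, 0.342]
  ]
}}

```text
time_s: 9.6
position: [0.4332, -0.2198, 0.0441]
tcp_rot: [[0.172, 0.985, -0.001], [0.985, -0.172, 0.001], [0.001, -0.001, -1.0]]
force: [-3.4, 0.5, 3.7]
opening: 0.344
grasp_force: 7.3
```

Call:
{"api": "send_rows", "payload": {
  "commands": [
    [0, 0, 0, 0, 0, 0, 0.34],
    [0, 0, 0, 0, 0, 0, 0.34],
    [0, 0, 0, 0, 0, -0.5, 0.34],
    [0, 0, 0, 0, 0, -1, 0.34],
    [0, 0, 0, 0, 0, -2, 0.34],
    [0, 0, 0, 0, 0, -3, 0.34],
    [0, 0, 0, 0, 0, -4, 0.34],
    [0, 0, 0, 0, 0, -5, 0.34],
    [0, 0, 0, 0, 0, -5, 0.34]
  ]
}}

```text
time_s: 10.35
position: [0.4384, -0.2233, 0.1997]
tcp_rot: [[0.173, 0.985, 0.013], [0.985, -0.173, -0.009], [-0.007, 0.014, -1.0]]
force: [1.3, -1.1, -2.1]
opening: 0.343
grasp_force: 12.7
```

```bash
cat > m4.py <<'E'
from h import *
import sys
c=cap("top");s=cap("side")
a=cv2.resize(c["image"][135:255,210:330],(400,400),interpolation=2)
b=cv2.resize(s["image"][105:225,225:345],(400,400),interpolation=2)
cv2.imwrite(f"pics/{sys.argv[1]}.png",np.hstack([a,b]))
E
python3 m4.py b1; python3 -c "
from h import *
print(read_state()['grasp_force'])
plan((.4,.2,.194,91.8))"
```

```text
12.737259864807129
now [ 0.4355 -0.2212  0.1954] yaw 80.0 j6 -30.2
[0.06, 0.03, -2.35] [13.62, -3.59, -0.01] rows 10.1
```

View pics/b1.png

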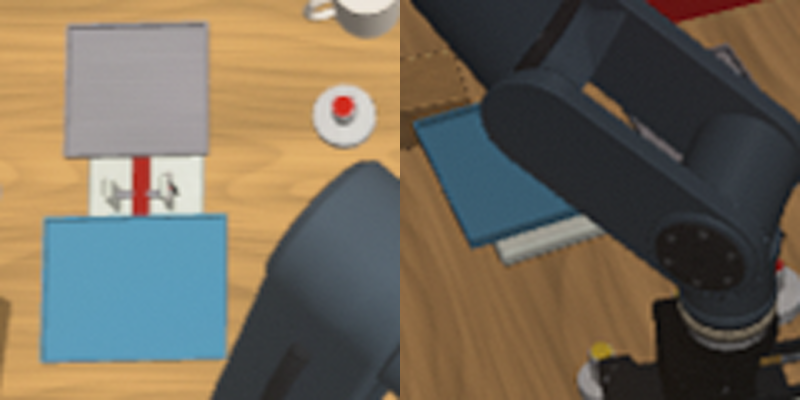

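The first crop shows the blue pan empty and the two posts of the balance at (115,190) and (172,190). The side view is hidden by the arm.

```bash
python3 - <<'E'
from h import *
c=cap("top");s=cap("side")
def tri(a,b):
    o1,d1=ray(c,a);o2,d2=ray(s,b);t=np.linalg.lstsq(np.c_[d1,-d2],o2-o1,rcond=None)[0]
    p,q=o1+t[0]*d1,o2+t[1]*d2;return ((p+q)/2).round(3),np.linalg.norm(p-q).round(3)
g=lambda u,v:(210+u/2.6-.4,100+v/2.6-.4)
for a in((105,187),(118,187),(125,193)): print(tri((210+a[0]/3.33,135+a[1]/3.33),g(190,102)))
for a in((160,190),(175,187)): print(tri((210+a[0]/3.33,135+a[1]/3.33),g(207,124)))
print("pan corners",[onz(c,(210+u/3.33-.4,135+v/3.33-.4),.095)[:2].round(3).tolist() for u,v in((44,217),(227,214),(226,358),(42,361),(67,26),(207,23),(208,156),(65,158))])
E
```

```text
(array([0.504, 0.325, 0.092]), np.float64(0.002))
(array([0.5  , 0.308, 0.108]), np.float64(0.0))
(array([0.494, 0.299, 0.117]), np.float64(0.005))
(array([0.504, 0.264, 0.101]), np.float64(0.01))
(array([0.501, 0.245, 0.119]), np.float64(0.004))
pan corners [[0.469, 0.39], [0.477, 0.193], [0.322, 0.186], [0.314, 0.38], [0.684, 0.38], [0.692, 0.225], [0.541, 0.217], [0.534, 0.371]]
```

```bash
python3 -c "
from h import *
plan((.4306,.328,.194,92))"
```

```text
now [ 0.4336 -0.2198  0.1932] yaw 80.1 j6 -30.2
[-0.01, -0.01, -2.39] [17.97, -3.25, -0.01] rows 13.1
```

Call:
{"api": "send_rows", "payload": {
  "commands": [
    [0, 0, -0.6, 1, 0, 0, 0.34],
    [0, 0, -1, 2, -0.3, 0, 0.34],
    [0, 0, -1.5, 3.3, -0.5, 0, 0.34],
    [0, 0, -2.39, 4.6, -0.8, 0, 0.34],
    [0, 0, -2.39, 5.9, -1, 0, 0.34],
    [0, 0, -2.39, 7.2, -1.3, 0, 0.34],
    [0, 0, -2.39, 8.5, -1.5, 0, 0.34],
    [0, 0, -2.39, 9.8, -1.8, 0, 0.34],
    [0, 0, -2.39, 11.1, -2, 0, 0.34],
    [0, 0, -2.39, 12.4, -2.2, 0, 0.34],
    [0, 0, -2.39, 13.7, -2.5, 0, 0.34],
    [0, 0, -2.39, 15, -2.7, 0, 0.34],
    [0, 0, -2.39, 16.2, -2.9, 0, 0.34],
    [0, 0, -2.39, 17.2, -3.1, 0, 0.34],
    [0, 0, -2.39, 17.97, -3.25, 0, 0.34],
    [0, 0, -2.39, 17.97, -3.25, 0, 0.34],
    [0, 0, -2.39, 17.97, -3.25, 0, 0.34]
  ]
}}

```text
time_s: 11.97
position: [0.4296, 0.3284, 0.192]
tcp_rot: [[-0.038, 0.999, -0.003], [0.999, 0.038, -0.002], [-0.002, -0.003, -1.0]]
force: [-0.8, -0.1, -0.7]
opening: 0.343
grasp_force: 12.7
```

```bash
python3 -c "
from h import *
print(read_state()['grasp_force'])
plan((.4306,.328,.11,92),(.4306,.328,.090,92))"
```

```text
12.74481788277626
now [0.4296 0.3284 0.192 ] yaw 92.2 j6 23.4
[-0.04, 0.02, 0.03] [-0.01, 0.04, 2.73] rows 2.0
[-0.04, 0.02, 0.03] [-0.01, 0.05, 3.4] rows 0.5
```

Call:
{"api": "send_rows", "payload": {
  "commands": [
    [0, 0, 0, 0, 0, 1, 0.34],
    [0, 0, 0, 0, 0, 2, 0.34],
    [0, 0, 0, 0, 0, 2.7, 0.34],
    [0, 0, 0, 0, 0, 3.1, 0.34],
    [0, 0, 0, 0, 0, 3.4, 0.34],
    [0, 0, 0, 0, 0, 3.4, 0.34],
    [0, 0, 0, 0, 0, 3.4, 0.34],
    [0, 0, 0, 0, 0, 3.4, 0.36],
    [0, 0, 0, 0, 0, 3.4, 0.4],
    [0, 0, 0, 0, 0, 3.4, 0.47],
    [0, 0, 0, 0, 0, 3.4, 0.47],
    [0, 0, 0, 0, 0, 3.4, 0.47],
    [0, 0, 0, 0, 0, 2, 0.47],
    [0, 0, 0, 0, 0, 1, 0.47],
    [0, 0, 0, 0, 0, 0, 0.6],
    [0, 0, 0, 0, 0, 0, 0.6]
  ]
}}

```text
time_s: 13.3
position: [0.4343, 0.3297, 0.2001]
tcp_rot: [[-0.036, 0.999, 0.011], [0.999, 0.035, 0.005], [0.005, 0.011, -1.0]]
force: [0.5, -0.5, 1.3]
opening: 0.546
grasp_force: 0.0
```

```bash
python3 -c "
from h import *
for y in (92,118,150): plan((*AX,.19,y),(*AX,.1,y))"
```

```text
now [0.4343 0.3297 0.2001] yaw 92.0 j6 23.4
[0.13, -0.06, 0.01] [-18.98, 3.84, 0.28] rows 13.9
[0.13, -0.06, 0.01] [-19.0, 3.8, 3.28] rows 2.2
now [0.4343 0.3297 0.2001] yaw 92.0 j6 23.4
[0.14, -0.03, -5.19] [-18.98, 3.84, 0.28] rows 13.9
[0.14, -0.03, -5.19] [-19.0, 3.8, 3.28] rows 2.2
now [0.4343 0.3297 0.2001] yaw 92.0 j6 23.4
[0.15, 0.01, -11.59] [-18.98, 3.84, 0.28] rows 13.9
[0.15, 0.01, -11.59] [-19.0, 3.8, 3.28] rows 2.2
```

Call:
{"api": "send_rows", "payload": {
  "commands": [
    [0, 0, -5.2, -18.94, 3.98, 0.08, 0.8],
    [0, 0, -5.2, -18.94, 3.98, 0.08, 0.8],
    [0, 0, -5.2, -18.94, 3.98, 0.08, 0.8],
    [0, 0, -5.2, -18.94, 3.98, 0.08, 0.8],
    [0, 0, -5.2, -18.94, 3.98, 0.08, 0.8],
    [0, 0, -5.2, -18.94, 3.98, 0.08, 0.8],
    [0, 0, -5.2, -18.94, 3.98, 0.08, 0.8],
    [0, 0, -5.2, -18.94, 3.98, 0.08, 0.8],
    [0, 0, -5.2, -18.94, 3.98, 0.08, 0.8],
    [0, 0, -5.2, -18.94, 3.98, 0.08, 0.8],
    [0, 0, -5.2, -18.94, 3.98, 0.08, 0.8],
    [0, 0, -5.2, -18.94, 3.98, 0.08, 0.8],
    [0, 0, -5.2, -18.94, 3.98, 0.08, 0.8],
    [0, 0, -5.2, -18.94, 3.98, 0.08, 0.8],
    [0, 0, -5.2, -18.94, 3.98, 0.08, 0.8],
    [0, 0, -5.2, -18.94, 3.98, 0.08, 0.8],
    [0, 0, -5.2, -18.94, 3.98, 3.05, 0.8],
    [0, 0, -5.2, -18.94, 3.98, 3.05, 0.8],
    [0, 0, -5.2, -18.94, 3.98, 3.05, 0.8],
    [0, 0, -5.2, -18.94, 3.98, 3.05, 0.8]
  ]
}}

```text
time_s: 14.97
position: [0.5671, -0.233, 0.0997]
tcp_rot: [[-0.47, 0.882, -0.008], [0.882, 0.47, 0.005], [0.008, -0.004, -1.0]]
force: [-0.4, 0.1, -0.4]
opening: 0.8
grasp_force: 0.0
```

```bash
python3 m4.py b2; python3 -c "
from h import *
plan((*AX,.1,118))"
```

```text
now [ 0.5706 -0.2354  0.1039] yaw 118.1 j6 -60.9
[0.01, 0.01, 0.01] [0.02, -0.02, 0.13] rows 0.1
```

View pics/b2.png

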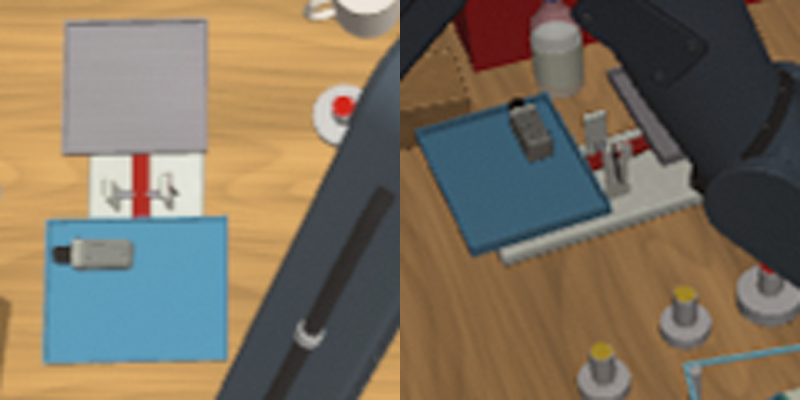

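The blue pan now holds one handle, at crop (92,254), lying well inside the pan. Now the 120° turn.

Call:
{"api": "send_rows", "payload": {
  "commands": [
    [0, 0, 0, 0, 0, 0, 0.46],
    [0, 0, 0, 0, 0, 0, 0.46],
    [0, 0, 0, 0, 0, 0, 0.46],
    [0, 0, 0, 0, 0, 0, 0.46],
    [0, 0, 0, 0, 0, 0, 0.46],
    [0, 0, 1, 0, 0, 0, 0.46],
    [0, 0, 2, 0, 0, 0, 0.46],
    [0, 0, 3, 0, 0, 0, 0.46],
    [0, 0, 4, 0, 0, 0, 0.46],
    [0, 0, 5, 0, 0, 0, 0.46],
    [0, 0, 6, 0, 0, 0, 0.46],
    [0, 0, 7, 0, 0, 0, 0.46],
    [0, 0, 8, 0, 0, 0, 0.46],
    [0, 0, 9, 0, 0, 0, 0.46],
    [0, 0, 10, 0, 0, 0, 0.46],
    [0, 0, 11, 0, 0, 0, 0.46],
    [0, 0, 12, 0, 0, 0, 0.46],
    [0, 0, 12, 0, 0, 0, 0.46]
  ]
}}

```text
time_s: 16.57
position: [0.5695, -0.2351, 0.1037]
tcp_rot: [[0.534, 0.846, -0.0], [0.846, -0.534, 0.002], [0.001, -0.001, -1.0]]
force: [-2.2, 3.2, 5.5]
opening: 0.5
grasp_force: 30.0
```

Call:
{"api": "send_rows", "payload": {
  "commands": [
    [0, 0, 1, 0, 0, 0, 0.46],
    [0, 0, 2, 0, 0, 0, 0.46],
    [0, 0, 3, 0, 0, 0, 0.46],
    [0, 0, 4, 0, 0, 0, 0.46],
    [0, 0, 5, 0, 0, 0, 0.46],
    [0, 0, 6, 0, 0, 0, 0.46],
    [0, 0, 7, 0, 0, 0, 0.46],
    [0, 0, 8, 0, 0, 0, 0.46],
    [0, 0, 9, 0, 0, 0, 0.46],
    [0, 0, 10, 0, 0, 0, 0.46],
    [0, 0, 11, 0, 0, 0, 0.46],
    [0, 0, 11.7, 0, 0, 0, 0.46],
    [0, 0, 12, 0, 0, 0, 0.46],
    [0, 0, 12, 0, 0, 0, 0.46],
    [0, 0, 12, 0, 0, 0, 0.46],
    [0, 0, 12, 0, 0, 0, 0.75],
    [0, 0, 12, 0, 0, 0, 0.75],
    [0, 0, 12, 0, 0, 0, 0.75],
    [0, 0, 12, 0, 0, 0, 0.75]
  ]
}}

```text
time_s: 18.15
position: [0.5702, -0.2365, 0.1027]
tcp_rot: [[0.999, -0.035, 0.001], [-0.035, -0.999, -0.001], [0.001, 0.001, -1.0]]
force: [0.3, 0.2, -0.6]
opening: 0.702
grasp_force: 0.0
```

```bash
python3 -c "
from h import *
plan((*AX,.2,TH+90),(*OP,.2,TH+90),(*OP,.12,TH+90))"
```

```text
now [ 0.5702 -0.2365  0.1027] yaw -2.0 j6 59.1
[0.01, -0.0, -16.44] [-0.02, -0.04, -3.24] rows 11.5
[0.01, -0.0, -16.44] [-4.64, -0.67, -3.25] rows 3.4
[0.01, -0.0, -16.44] [-4.64, -0.67, -0.58] rows 1.9
```

Call:
{"api": "send_rows", "payload": {
  "commands": [
    [0, 0, 0, 0, 0, -1.4, 0.7],
    [0, 0, 0, 0, 0, -2.8, 0.7],
    [0, 0, 0, 0, 0, -3.25, 0.7],
    [0, 0, -16.44, -3.25, -7.1, -3.25, 0.7],
    [0, 0, -16.44, -3.25, -7.1, -3.25, 0.7],
    [0, 0, -16.44, -3.25, -7.1, -3.25, 0.7],
    [0, 0, -16.44, -3.25, -7.1, -3.25, 0.7],
    [0, 0, -16.44, -3.25, -7.1, -3.25, 0.7],
    [0, 0, -16.44, -3.25, -7.1, -3.25, 0.7],
    [0, 0, -16.44, -3.25, -7.1, -3.25, 0.6],
    [0, 0, -16.44, -3.25, -7.1, -3.25, 0.6],
    [0, 0, -16.44, -3.25, -7.1, -3.25, 0.6],
    [0, 0, -16.44, -3.25, -7.1, -3.25, 0.6],
    [0, 0, -16.44, -3.25, -7.1, -3.25, 0.6],
    [0, 0, -16.44, -3.25, -7.1, -3.25, 0.6],
    [0, 0, -16.44, -3.25, -7.1, -3.25, 0.6],
    [0, 0, -16.44, -3.25, -7.1, -3.25, 0.6]
  ]
}}

```text
time_s: 19.57
position: [0.4802, -0.0199, 0.2002]
tcp_rot: [[0.172, 0.985, 0.0], [0.985, -0.172, -0.0], [-0.0, 0.0, -1.0]]
force: [0.4, -0.0, -0.0]
opening: 0.603
grasp_force: 0.0
```

```bash
python3 m3.py c2; python3 -c "
from h import *
plan((*OP,.2,TH+90),(*OP,.042,TH+90))"
```

```text
now [ 0.48   -0.0199  0.2002] yaw 80.1 j6 -5.9
[0.0, 0.0, -0.02] [-6.57, -0.49, 0.01] rows 4.7
[0.0, 0.0, -0.02] [-6.56, -0.49, 5.27] rows 3.8
```

View pics/c2.png

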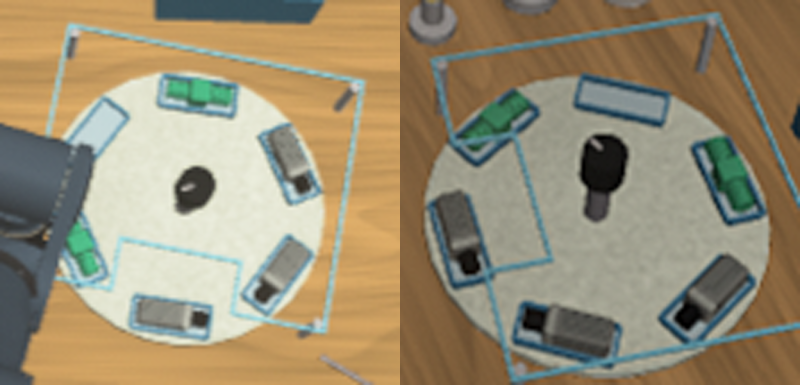

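The pocket with C is in the opening (top crop centre (171,317), side crop (462,239)), stub at the -y end, turned a little less than planned.

```bash
python3 - <<'E'
from h import *
c=cap("top");s=cap("side")
T=[onz(c,F(*p),.037)[:2] for p in((133,295),(213,305),(209,338),(129,330))]
S=[onz(s,G(*p),.037)[:2] for p in((431,199),(467,192),(493,275),(452,286))]
for Q in(T,S):
    Q=np.array(Q);m=Q.mean(0);d=m-AX;print(m.round(4),np.hypot(*d).round(4),np.degrees(np.arctan2(d[1],d[0]))%360)
# handle ends top face
a=[onz(c,F(*q),.055)[:2] for q in((136,313),(210,320))];print(np.round(a,4),np.mean(a,0).round(4),np.degrees(np.arctan2(*(a[0]-a[1])[::-1])))
a=172.3;r=np.radians(a);d=np.array([np.cos(r),np.sin(r)]);t=np.array([-d[1],d[0]]);C=AX+.14*d;P=C-t*.008
print(C,P,a-90)
plan((*P,.2,a-90),(*P,.041,a-90))
E
```

```text
[ 0.4299 -0.218 ] 0.1408 172.99533365641034
[ 0.4327 -0.2165] 0.1382 172.21634864238047
[[ 0.4306 -0.1741]
 [ 0.4247 -0.2618]] [ 0.4276 -0.218 ] 86.11632994070563
[ 0.43096235 -0.21644193] [ 0.43203424 -0.20851407] 82.30000000000001
now [ 0.48   -0.0198  0.2002] yaw 80.2 j6 -5.9
[0.0, 0.0, -0.43] [-6.47, -0.5, 0.01] rows 4.7
[0.0, 0.0, -0.43] [-6.47, -0.5, 5.31] rows 3.8
```

Call:
{"api": "send_rows", "payload": {
  "commands": [
    [0, 0, -0.48, -6.47, -0.5, 0, 0.6],
    [0, 0, -0.48, -6.47, -0.5, 0, 0.6],
    [0, 0, -0.48, -6.47, -0.5, 0, 0.6],
    [0, 0, -0.48, -6.47, -0.5, 0, 0.6],
    [0, 0, -0.48, -6.47, -0.5, 0, 0.6],
    [0, 0, -0.48, -6.47, -0.5, 0, 0.6],
    [0, 0, -0.48, -6.47, -0.5, 1.3, 0.6],
    [0, 0, -0.48, -6.47, -0.5, 2.6, 0.6],
    [0, 0, -0.48, -6.47, -0.5, 3.8, 0.6],
    [0, 0, -0.48, -6.47, -0.5, 4.8, 0.55],
    [0, 0, -0.48, -6.47, -0.5, 5.3, 0.5],
    [0, 0, -0.48, -6.47, -0.5, 5.3, 0.44],
    [0, 0, -0.48, -6.47, -0.5, 5.3, 0.41],
    [0, 0, -0.48, -6.47, -0.5, 5.3, 0.38],
    [0, 0, -0.48, -6.47, -0.5, 5.3, 0.37],
    [0, 0, -0.48, -6.47, -0.5, 5.3, 0.37]
  ]
}}

```text
time_s: 21.1
position: [0.4325, -0.2086, 0.0425]
tcp_rot: [[0.128, 0.992, 0.001], [0.992, -0.128, -0.001], [-0.001, 0.002, -1.0]]
force: [0.2, 0.1, 0.3]
opening: 0.379
grasp_force: 0.0
```

Call:
{"api": "send_rows", "payload": {
  "commands": [
    [0, 0, 0, 0, 0, 0, 0.36],
    [0, 0, 0, 0, 0, 0, 0.352],
    [0, 0, 0, 0, 0, 0, 0.348],
    [0, 0, 0, 0, 0, 0, 0.345],
    [0, 0, 0, 0, 0, 0, 0.343],
    [0, 0, 0, 0, 0, 0, 0.341],
    [0, 0, 0, 0, 0, 0, 0.341]
  ]
}}

```text
time_s: 21.68
position: [0.4323, -0.2086, 0.0414]
tcp_rot: [[0.128, 0.992, 0.0], [0.992, -0.128, -0.0], [-0.0, 0.0, -1.0]]
force: [0.7, 0.9, 3.8]
opening: 0.345
grasp_force: 11.5
```

Call:
{"api": "send_rows", "payload": {
  "commands": [
    [0, 0, 0, 0, 0, -0.5, 0.341],
    [0, 0, 0, 0, 0, -1.5, 0.341],
    [0, 0, 0, 0, 0, -2.6, 0.341],
    [0, 0, 0, 0, 0, -3.8, 0.341],
    [0, 0, 0, 0, 0, -4.6, 0.341],
    [0, 0, -0.3, 0.6, 0, -4.8, 0.341],
    [0, 0, -0.6, 1.8, -0.2, -4.8, 0.341],
    [0, 0, -1, 3.1, -0.4, -4.8, 0.341],
    [0, 0, -1.4, 4.4, -0.6, -4.8, 0.341],
    [0, 0, -1.9, 5.7, -0.8, -4.8, 0.341],
    [0, 0, -1.9, 7, -0.9, -4.8, 0.341],
    [0, 0, -1.9, 8.3, -1.1, -4.8, 0.341],
    [0, 0, -1.9, 9.6, -1.2, -4.8, 0.341],
    [0, 0, -1.9, 10.9, -1.4, -4.8, 0.341],
    [0, 0, -1.9, 12.2, -1.5, -4.8, 0.341],
    [0, 0, -1.9, 13.5, -1.7, -4.8, 0.341],
    [0, 0, -1.9, 14.6, -1.8, -4.8, 0.341],
    [0, 0, -1.9, 15.17, -1.89, -4.8, 0.341],
    [0, 0, -1.9, 15.17, -1.89, -4.8, 0.341],
    [0, 0, -1.9, 15.17, -1.89, -4.8, 0.341]
  ]
}}

```text
time_s: 23.35
position: [0.4334, 0.2506, 0.1845]
tcp_rot: [[-0.039, 0.999, -0.002], [0.999, 0.039, -0.001], [-0.001, -0.002, -1.0]]
force: [-0.4, -0.1, -1.5]
opening: 0.345
grasp_force: 11.3
```

```bash
python3 -c "
from h import *
print(read_state()['grasp_force'])
plan((.4344,.2498,.0855,92))"
```

```text
11.308733224868774
now [0.4334 0.2506 0.1845] yaw 92.3 j6 15.0
[-0.02, 0.01, 0.05] [-0.02, 0.04, 3.3] rows 2.4
```

Call:
{"api": "send_rows", "payload": {
  "commands": [
    [0, 0, 0, 0, 0, 1, 0.341],
    [0, 0, 0, 0, 0, 2, 0.341],
    [0, 0, 0, 0, 0, 2.7, 0.341],
    [0, 0, 0, 0, 0, 3.1, 0.341],
    [0, 0, 0, 0, 0, 3.3, 0.341],
    [0, 0, 0, 0, 0, 3.3, 0.341],
    [0, 0, 0, 0, 0, 3.3, 0.36],
    [0, 0, 0, 0, 0, 3.3, 0.4],
    [0, 0, 0, 0, 0, 3.3, 0.45],
    [0, 0, 0, 0, 0, 3.3, 0.45],
    [0, 0, 0, 0, 0, 3.3, 0.45],
    [0, 0, 0, 0, 0, 2, 0.45],
    [0, 0, 0, 0, 0, 1, 0.45],
    [0, 0, 0, 0, 0, 0, 0.6],
    [0, 0, 0, 0, 0, -0.2, 0.6],
    [0, 0, 0, 0, 0, -0.2, 0.6],
    [0, 0, 0, 0, 0, -0.2, 0.6]
  ]
}}

```text
time_s: 24.77
position: [0.4341, 0.2501, 0.1913]
tcp_rot: [[-0.037, 0.999, 0.0], [0.999, 0.037, 0.0], [0.0, 0.0, -1.0]]
force: [-0.3, 0.3, -0.6]
opening: 0.586
grasp_force: 0.0
```

```bash
python3 -c "
from h import *
plan((*AX,.19,118),(*AX,.1,118))"
```

```text
now [0.4341 0.2501 0.1913] yaw 92.1 j6 15.0
[0.01, 0.0, -5.18] [-16.33, 3.92, 0.04] rows 12.1
[0.01, 0.0, -5.18] [-16.33, 3.92, 3.04] rows 2.2
```

Call:
{"api": "send_rows", "payload": {
  "commands": [
    [0, 0, -5.2, -16.33, 3.92, 0, 0.8],
    [0, 0, -5.2, -16.33, 3.92, 0, 0.8],
    [0, 0, -5.2, -16.33, 3.92, 0, 0.8],
    [0, 0, -5.2, -16.33, 3.92, 0, 0.8],
    [0, 0, -5.2, -16.33, 3.92, 0, 0.8],
    [0, 0, -5.2, -16.33, 3.92, 0, 0.8],
    [0, 0, -5.2, -16.33, 3.92, 0, 0.8],
    [0, 0, -5.2, -16.33, 3.92, 0, 0.8],
    [0, 0, -5.2, -16.33, 3.92, 0, 0.8],
    [0, 0, -5.2, -16.33, 3.92, 0, 0.8],
    [0, 0, -5.2, -16.33, 3.92, 0, 0.8],
    [0, 0, -5.2, -16.33, 3.92, 0, 0.8],
    [0, 0, -5.2, -16.33, 3.92, 0, 0.8],
    [0, 0, -5.2, -16.33, 3.92, 0.5, 0.8],
    [0, 0, -5.2, -16.33, 3.92, 1.8, 0.8],
    [0, 0, -5.2, -16.33, 3.92, 3, 0.8],
    [0, 0, -5.2, -16.33, 3.92, 3, 0.6],
    [0, 0, -5.2, -16.33, 3.92, 3, 0.52],
    [0, 0, -5.2, -16.33, 3.92, 3, 0.46],
    [0, 0, -5.2, -16.33, 3.92, 3, 0.46]
  ]
}}

```text
time_s: 26.43
position: [0.5713, -0.2357, 0.1031]
tcp_rot: [[-0.472, 0.882, 0.003], [0.882, 0.472, -0.002], [-0.003, 0.002, -1.0]]
force: [0.3, 0.0, -0.2]
opening: 0.585
grasp_force: 0.0
```

Call:
{"api": "send_rows", "payload": {
  "commands": [
    [0, 0, 0, 0, 0, 0, 0.46],
    [0, 0, 0, 0, 0, 0, 0.46],
    [0, 0, 1, 0, 0, 0, 0.46],
    [0, 0, 2, 0, 0, 0, 0.46],
    [0, 0, 3, 0, 0, 0, 0.46],
    [0, 0, 4, 0, 0, 0, 0.46],
    [0, 0, 5, 0, 0, 0, 0.46],
    [0, 0, 6, 0, 0, 0, 0.46],
    [0, 0, 7, 0, 0, 0, 0.46],
    [0, 0, 8, 0, 0, 0, 0.46],
    [0, 0, 9, 0, 0, 0, 0.46],
    [0, 0, 10, 0, 0, 0, 0.46],
    [0, 0, 11, 0, 0, 0, 0.46],
    [0, 0, 12, 0, 0, 0, 0.46],
    [0, 0, 12.6, 0, 0, 0, 0.46],
    [0, 0, 12.6, 0, 0, 0, 0.46],
    [0, 0, 12.6, 0, 0, 0, 0.46],
    [0, 0, 12.6, 0, 0, 0, 0.75],
    [0, 0, 12.6, 0, 0, 0, 0.75],
    [0, 0, 12.6, 0, 0, 0, 0.75]
  ]
}}

```text
time_s: 28.1
position: [0.5706, -0.2353, 0.1021]
tcp_rot: [[0.572, 0.82, 0.002], [0.82, -0.572, -0.001], [0.0, 0.002, -1.0]]
force: [-0.1, -0.1, 1.0]
opening: 0.642
grasp_force: 0.0
```

```bash
python3 -c "
from h import *
plan((*AX,.2,80.2),(.48,-.02,.2,80.2))"
```

```text
now [ 0.5706 -0.2353  0.1021] yaw 55.1 j6 2.1
[0.02, 0.0, -5.02] [-0.01, -0.02, -3.26] rows 3.5
[0.02, 0.0, -5.02] [4.16, -6.57, -3.28] rows 5.6
```

Call:
{"api": "send_rows", "payload": {
  "commands": [
    [0, 0, 0, 0, 0, -1.4, 0.7],
    [0, 0, 0, 0, 0, -2.8, 0.7],
    [0, 0, 0, 0, 0, -3.27, 0.7],
    [0, 0, -5.02, 4.16, -6.57, -3.27, 0.7],
    [0, 0, -5.02, 4.16, -6.57, -3.27, 0.7],
    [0, 0, -5.02, 4.16, -6.57, -3.27, 0.7],
    [0, 0, -5.02, 4.16, -6.57, -3.27, 0.7],
    [0, 0, -5.02, 4.16, -6.57, -3.27, 0.6],
    [0, 0, -5.02, 4.16, -6.57, -3.27, 0.6],
    [0, 0, -5.02, 4.16, -6.57, -3.27, 0.6],
    [0, 0, -5.02, 4.16, -6.57, -3.27, 0.6],
    [0, 0, -5.02, 4.16, -6.57, -3.27, 0.6]
  ]
}}

```text
time_s: 29.1
position: [0.481, -0.0205, 0.1997]
tcp_rot: [[0.17, 0.986, 0.002], [0.986, -0.17, -0.001], [-0.001, 0.002, -1.0]]
force: [0.4, 0.4, -0.2]
opening: 0.606
grasp_force: 0.0
```

```bash
python3 m3.py c3
```

```text
(no output)
```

View pics/c3.png

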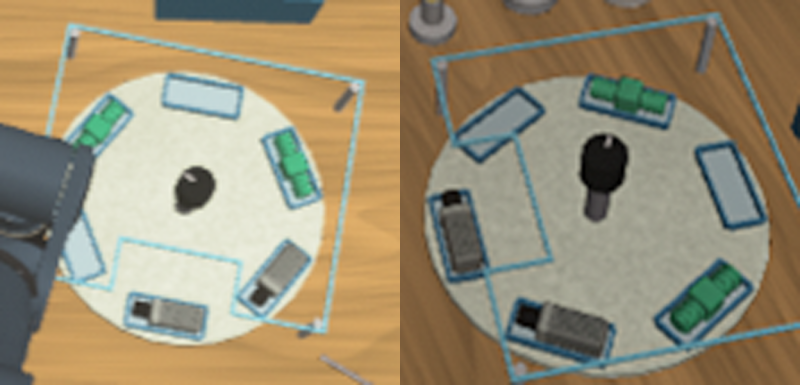

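Handle D is centred in the opening (top crop (166,316)), stub at the +y end; the last handle is at (275,270).

```bash
python3 -c "
from h import *
plan((.4315,-.219,.2,80.3),(.4315,-.219,.041,80.3))"
```

```text
now [ 0.481  -0.0212  0.1995] yaw 80.1 j6 -6.0
[0.02, 0.0, -0.03] [-6.78, -0.5, -0.01] rows 4.9
[0.02, 0.0, -0.03] [-6.78, -0.51, 5.29] rows 3.8
```

Call:
{"api": "send_rows", "payload": {
  "commands": [
    [0, 0, 0, -6.78, -0.5, 0, 0.6],
    [0, 0, 0, -6.78, -0.5, 0, 0.6],
    [0, 0, 0, -6.78, -0.5, 0, 0.6],
    [0, 0, 0, -6.78, -0.5, 0, 0.6],
    [0, 0, 0, -6.78, -0.5, 0, 0.6],
    [0, 0, 0, -6.78, -0.5, 0, 0.6],
    [0, 0, 0, -6.78, -0.5, 1.3, 0.6],
    [0, 0, 0, -6.78, -0.5, 2.6, 0.6],
    [0, 0, 0, -6.78, -0.5, 3.8, 0.6],
    [0, 0, 0, -6.78, -0.5, 4.8, 0.55],
    [0, 0, 0, -6.78, -0.5, 5.28, 0.5],
    [0, 0, 0, -6.78, -0.5, 5.28, 0.44],
    [0, 0, 0, -6.78, -0.5, 5.28, 0.41],
    [0, 0, 0, -6.78, -0.5, 5.28, 0.38],
    [0, 0, 0, -6.78, -0.5, 5.28, 0.37],
    [0, 0, 0, -6.78, -0.5, 5.28, 0.37]
  ]
}}

```text
time_s: 30.53
position: [0.4308, -0.2183, 0.0422]
tcp_rot: [[0.17, 0.985, 0.002], [0.985, -0.17, -0.001], [-0.001, 0.002, -1.0]]
force: [-0.3, 0.0, -0.8]
opening: 0.375
grasp_force: 0.0
```

Call:
{"api": "send_rows", "payload": {
  "commands": [
    [0, 0, 0, 0, 0, 0, 0.36],
    [0, 0, 0, 0, 0, 0, 0.352],
    [0, 0, 0, 0, 0, 0, 0.348],
    [0, 0, 0, 0, 0, 0, 0.345],
    [0, 0, 0, 0, 0, 0, 0.343],
    [0, 0, 0, 0, 0, 0, 0.341],
    [0, 0, 0, 0, 0, 0, 0.341]
  ]
}}

```text
time_s: 31.12
position: [0.431, -0.2183, 0.0413]
tcp_rot: [[0.17, 0.985, 0.001], [0.985, -0.17, -0.001], [-0.001, 0.002, -1.0]]
force: [1.7, 1.2, 3.9]
opening: 0.343
grasp_force: 11.0
```

```bash
python3 -c "
from h import *
x=LP=np.array([.3955,.2873]);print(x-.037*np.array([1,.04])+.047*np.array([-.04,1]),x-.037*np.array([1,.04])-.047*np.array([-.04,1]))
plan((.3566,.325,.185,92))"
```

```text
[0.35662 0.33282] [0.36038 0.23882]
now [ 0.431  -0.2183  0.0413] yaw 80.2 j6 -30.4
[0.02, 0.01, -2.36] [17.42, -5.51, -4.81] rows 13.6
```

Call:
{"api": "send_rows", "payload": {
  "commands": [
    [0, 0, 0, 0, 0, -0.5, 0.341],
    [0, 0, 0, 0, 0, -1.5, 0.341],
    [0, 0, 0, 0, 0, -2.6, 0.341],
    [0, 0, 0, 0, 0, -3.8, 0.341],
    [0, 0, 0, 0.2, 0, -4.6, 0.341],
    [0, 0, -0.5, 1.4, -0.2, -4.8, 0.341],
    [0, 0, -1, 2.7, -0.4, -4.8, 0.341],
    [0, 0, -1.5, 4, -0.7, -4.8, 0.341],
    [0, 0, -2, 5.3, -0.9, -4.8, 0.341],
    [0, 0, -2.36, 6.6, -1.2, -4.8, 0.341],
    [0, 0, -2.36, 7.9, -1.5, -4.8, 0.341],
    [0, 0, -2.36, 9.2, -1.8, -4.8, 0.341],
    [0, 0, -2.36, 10.5, -2.2, -4.8, 0.341],
    [0, 0, -2.36, 11.8, -2.7, -4.8, 0.341],
    [0, 0, -2.36, 13, -3.2, -4.8, 0.341],
    [0, 0, -2.36, 14.2, -3.8, -4.8, 0.341],
    [0, 0, -2.36, 15.4, -4.4, -4.8, 0.341],
    [0, 0, -2.36, 16.5, -5, -4.8, 0.341],
    [0, 0, -2.36, 17.42, -5.51, -4.8, 0.341],
    [0, 0, -2.36, 17.42, -5.51, -4.8, 0.341]
  ]
}}

```text
time_s: 32.78
position: [0.3535, 0.3292, 0.1843]
tcp_rot: [[-0.041, 0.999, -0.002], [0.999, 0.041, 0.001], [0.001, -0.002, -1.0]]
force: [0.4, 0.4, -1.1]
opening: 0.346
grasp_force: 10.8
```

Call:
{"api": "send_rows", "payload": {
  "commands": [
    [0, 0, 0, 0, 0, 0, 0.341],
    [0, 0, 0, 0, 0, 0, 0.341]
  ]
}}

```text
time_s: 32.95
position: [0.3554, 0.3244, 0.1842]
tcp_rot: [[-0.036, 0.999, -0.002], [0.999, 0.036, -0.002], [-0.002, -0.002, -1.0]]
force: [-0.2, 0.6, -0.8]
opening: 0.343
grasp_force: 10.8
```

```bash
python3 -c "
from h import *
print(read_state()['grasp_force'])
plan((.3566,.325,.0855,92))"
```

```text
10.826358944177628
now [0.3554 0.3244 0.1842] yaw 92.1 j6 27.0
[-0.02, 0.02, 0.01] [0.02, 0.05, 3.29] rows 2.4
```

Call:
{"api": "send_rows", "payload": {
  "commands": [
    [0, 0, 0, 0, 0, 1, 0.341],
    [0, 0, 0, 0, 0, 2, 0.341],
    [0, 0, 0, 0, 0, 2.7, 0.341],
    [0, 0, 0, 0, 0, 3.1, 0.341],
    [0, 0, 0, 0, 0, 3.28, 0.341],
    [0, 0, 0, 0, 0, 3.28, 0.341],
    [0, 0, 0, 0, 0, 3.28, 0.36],
    [0, 0, 0, 0, 0, 3.28, 0.4],
    [0, 0, 0, 0, 0, 3.28, 0.45],
    [0, 0, 0, 0, 0, 3.28, 0.45],
    [0, 0, 0, 0, 0, 3.28, 0.45],
    [0, 0, 0, 0, 0, 2, 0.45],
    [0, 0, 0, 0, 0, 1, 0.45],
    [0, 0, 0, 0, 0, 0, 0.6],
    [0, 0, 0, 0, 0, -0.2, 0.6],
    [0, 0, 0, 0, 0, -0.2, 0.6],
    [0, 0, 0, 0, 0, -0.2, 0.6]
  ]
}}

```text
time_s: 34.37
position: [0.356, 0.3252, 0.191]
tcp_rot: [[-0.035, 0.999, 0.0], [0.999, 0.035, 0.0], [0.0, 0.0, -1.0]]
force: [-1.0, -0.2, -0.8]
opening: 0.584
grasp_force: 0.0
```

```bash
python3 -c "
from h import *
plan((.43,.1,.19,110),(*AX,.19,118),(*AX,.1,118))"
```

```text
now [0.356  0.3252 0.191 ] yaw 92.0 j6 27.1
[0.01, -0.0, -3.6] [-7.59, 2.2, 0.03] rows 5.7
[0.01, -0.0, -5.2] [-18.92, 6.46, 0.03] rows 8.7
[0.01, -0.0, -5.2] [-18.92, 6.46, 3.03] rows 2.2
```

Call:
{"api": "send_rows", "payload": {
  "commands": [
    [0, 0, -3.6, -7.59, 2.2, 0, 0.8],
    [0, 0, -3.6, -7.59, 2.2, 0, 0.8],
    [0, 0, -3.6, -7.59, 2.2, 0, 0.8],
    [0, 0, -3.6, -7.59, 2.2, 0, 0.8],
    [0, 0, -3.6, -7.59, 2.2, 0, 0.8],
    [0, 0, -5.2, -18.92, 6.46, 0, 0.8],
    [0, 0, -5.2, -18.92, 6.46, 0, 0.8],
    [0, 0, -5.2, -18.92, 6.46, 0, 0.8],
    [0, 0, -5.2, -18.92, 6.46, 0, 0.8],
    [0, 0, -5.2, -18.92, 6.46, 0, 0.8],
    [0, 0, -5.2, -18.92, 6.46, 0, 0.8],
    [0, 0, -5.2, -18.92, 6.46, 0, 0.8],
    [0, 0, -5.2, -18.92, 6.46, 0, 0.8],
    [0, 0, -5.2, -18.92, 6.46, 0, 0.8],
    [0, 0, -5.2, -18.92, 6.46, 0, 0.8],
    [0, 0, -5.2, -18.92, 6.46, 0, 0.8],
    [0, 0, -5.2, -18.92, 6.46, 1.2, 0.8],
    [0, 0, -5.2, -18.92, 6.46, 2.4, 0.8],
    [0, 0, -5.2, -18.92, 6.46, 3, 0.8],
    [0, 0, -5.2, -18.92, 6.46, 3, 0.6]
  ]
}}

```text
time_s: 36.03
position: [0.5652, -0.2323, 0.0941]
tcp_rot: [[-0.469, 0.883, -0.012], [0.883, 0.469, 0.008], [0.013, -0.007, -1.0]]
force: [-1.2, 0.6, -0.2]
opening: 0.777
grasp_force: 0.0
```

Call:
{"api": "send_rows", "payload": {
  "commands": [
    [0, 0, 0, 0, 0, 0, 0.46],
    [0, 0, 0, 0, 0, 0, 0.46],
    [0, 0, 0, 0, 0, 0, 0.46],
    [0, 0, 0, 0, 0, 0, 0.46],
    [0, 0, 1.2, 0, 0, 0, 0.46],
    [0, 0, 2.4, 0, 0, 0, 0.46],
    [0, 0, 3.6, 0, 0, 0, 0.46],
    [0, 0, 4.8, 0, 0, 0, 0.46],
    [0, 0, 6, 0, 0, 0, 0.46],
    [0, 0, 7.2, 0, 0, 0, 0.46],
    [0, 0, 8.4, 0, 0, 0, 0.46],
    [0, 0, 9.6, 0, 0, 0, 0.46],
    [0, 0, 10.8, 0, 0, 0, 0.46],
    [0, 0, 11.7, 0, 0, 0, 0.46],
    [0, 0, 12.1, 0, 0, 0, 0.46],
    [0, 0, 12.1, 0, 0, 0, 0.46],
    [0, 0, 12.1, 0, 0, 0, 0.46],
    [0, 0, 12.1, 0, 0, 0, 0.75],
    [0, 0, 12.1, 0, 0, 0, 0.75],
    [0, 0, 12.1, 0, 0, 0, 0.75]
  ]
}}

```text
time_s: 37.7
position: [0.5705, -0.2357, 0.1014]
tcp_rot: [[0.537, 0.844, 0.002], [0.844, -0.537, -0.001], [-0.0, 0.002, -1.0]]
force: [-0.1, 0.4, 0.3]
opening: 0.643
grasp_force: 0.0
```

```bash
python3 -c "
from h import *
plan((*AX,.2,80.2),(.48,-.02,.2,80.2))"
```

```text
now [ 0.5705 -0.2357  0.1014] yaw 57.5 j6 -0.3
[0.02, 0.01, -4.53] [-0.0, -0.03, -3.29] rows 3.2
[0.02, 0.01, -4.53] [4.45, -6.4, -3.3] rows 5.6
```

Call:
{"api": "send_rows", "payload": {
  "commands": [
    [0, 0, 0, 0, 0, -1.4, 0.7],
    [0, 0, 0, 0, 0, -2.8, 0.7],
    [0, 0, 0, 0, 0, -3.3, 0.7],
    [0, 0, -4.53, 4.45, -6.4, -3.3, 0.7],
    [0, 0, -4.53, 4.45, -6.4, -3.3, 0.7],
    [0, 0, -4.53, 4.45, -6.4, -3.3, 0.7],
    [0, 0, -4.53, 4.45, -6.4, -3.3, 0.7],
    [0, 0, -4.53, 4.45, -6.4, -3.3, 0.6],
    [0, 0, -4.53, 4.45, -6.4, -3.3, 0.6],
    [0, 0, -4.53, 4.45, -6.4, -3.3, 0.6],
    [0, 0, -4.53, 4.45, -6.4, -3.3, 0.6],
    [0, 0, -4.53, 4.45, -6.4, -3.3, 0.6],
    [0, 0, -4.53, 4.45, -6.4, -3.3, 0.6]
  ]
}}

```text
time_s: 38.78
position: [0.4811, -0.0208, 0.2001]
tcp_rot: [[0.172, 0.985, 0.002], [0.985, -0.172, -0.001], [-0.001, 0.002, -1.0]]
force: [-0.4, 0.3, 1.4]
opening: 0.599
grasp_force: 0.0
```

```bash
python3 m3.py c4; python3 -c "
from h import *
plan((.4315,-.219,.2,80.3),(.4315,-.219,.041,80.3))"
```

```text
now [ 0.4806 -0.0208  0.1999] yaw 80.1 j6 -5.9
[0.01, 0.0, -0.05] [-6.79, -0.47, -0.0] rows 4.9
[0.01, 0.0, -0.05] [-6.79, -0.48, 5.3] rows 3.8
```

View pics/c4.png

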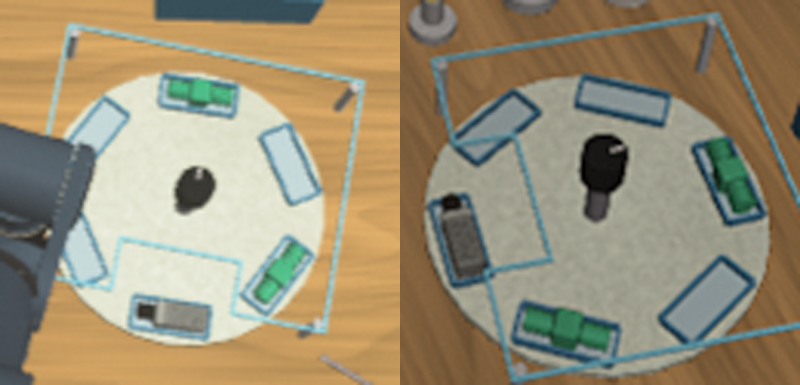

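The last handle sits in the opening (top crop (170,317)), stub at +y, about 2° short. I'll grip with yaw 82°.

Call:
{"api": "send_rows", "payload": {
  "commands": [
    [0, 0, -0.38, -6.95, -0.48, 0, 0.6],
    [0, 0, -0.38, -6.95, -0.48, 0, 0.6],
    [0, 0, -0.38, -6.95, -0.48, 0, 0.6],
    [0, 0, -0.38, -6.95, -0.48, 0, 0.6],
    [0, 0, -0.38, -6.95, -0.48, 0, 0.6],
    [0, 0, -0.38, -6.95, -0.48, 0, 0.6],
    [0, 0, -0.38, -6.95, -0.48, 1.3, 0.6],
    [0, 0, -0.38, -6.95, -0.48, 2.6, 0.6],
    [0, 0, -0.38, -6.95, -0.48, 3.8, 0.6],
    [0, 0, -0.38, -6.95, -0.48, 4.8, 0.55],
    [0, 0, -0.38, -6.95, -0.48, 5.29, 0.5],
    [0, 0, -0.38, -6.95, -0.48, 5.29, 0.44],
    [0, 0, -0.38, -6.95, -0.48, 5.29, 0.41],
    [0, 0, -0.38, -6.95, -0.48, 5.29, 0.38],
    [0, 0, -0.38, -6.95, -0.48, 5.29, 0.37],
    [0, 0, -0.38, -6.95, -0.48, 5.29, 0.37]
  ]
}}

```text
time_s: 40.22
position: [0.4301, -0.2228, 0.0424]
tcp_rot: [[0.138, 0.99, 0.001], [0.99, -0.138, -0.001], [-0.001, 0.001, -1.0]]
force: [-0.0, -0.1, -0.4]
opening: 0.374
grasp_force: 0.0
```

Call:
{"api": "send_rows", "payload": {
  "commands": [
    [0, 0, 0, 0, 0, 0, 0.36],
    [0, 0, 0, 0, 0, 0, 0.352],
    [0, 0, 0, 0, 0, 0, 0.348],
    [0, 0, 0, 0, 0, 0, 0.345],
    [0, 0, 0, 0, 0, 0, 0.343],
    [0, 0, 0, 0, 0, 0, 0.341],
    [0, 0, 0, 0, 0, 0, 0.341]
  ]
}}

```text
time_s: 40.8
position: [0.4306, -0.2229, 0.0416]
tcp_rot: [[0.138, 0.99, 0.002], [0.99, -0.138, -0.001], [-0.001, 0.002, -1.0]]
force: [1.5, 0.7, 4.9]
opening: 0.345
grasp_force: 12.0
```

```bash
python3 -c "
from h import *
plan((.3604,.2308,.185,92))"
```

```text
now [ 0.4306 -0.2229  0.0416] yaw 82.1 j6 -32.7
[0.02, 0.01, -1.99] [14.65, -4.39, -4.8] rows 11.5
```

Call:
{"api": "send_rows", "payload": {
  "commands": [
    [0, 0, 0, 0, 0, -0.5, 0.341],
    [0, 0, 0, 0, 0, -1.5, 0.341],
    [0, 0, 0, 0, 0, -2.6, 0.341],
    [0, 0, 0, 0, 0, -3.8, 0.341],
    [0, 0, 0, 0.2, 0, -4.6, 0.341],
    [0, 0, -0.5, 1.3, -0.1, -4.8, 0.341],
    [0, 0, -1, 2.5, -0.3, -4.8, 0.341],
    [0, 0, -1.5, 3.8, -0.5, -4.8, 0.341],
    [0, 0, -1.99, 5.1, -0.7, -4.8, 0.341],
    [0, 0, -1.99, 6.4, -1, -4.8, 0.341],
    [0, 0, -1.99, 7.7, -1.3, -4.8, 0.341],
    [0, 0, -1.99, 9, -1.6, -4.8, 0.341],
    [0, 0, -1.99, 10.2, -2, -4.8, 0.341],
    [0, 0, -1.99, 11.4, -2.5, -4.8, 0.341],
    [0, 0, -1.99, 12.5, -3.1, -4.8, 0.341],
    [0, 0, -1.99, 13.5, -3.7, -4.8, 0.341],
    [0, 0, -1.99, 14.3, -4.2, -4.8, 0.341],
    [0, 0, -1.99, 14.65, -4.39, -4.8, 0.341],
    [0, 0, -1.99, 14.65, -4.39, -4.8, 0.341],
    [0, 0, -1.99, 14.65, -4.39, -4.8, 0.341]
  ]
}}

```text
time_s: 42.47
position: [0.359, 0.2309, 0.1846]
tcp_rot: [[-0.037, 0.999, -0.002], [0.999, 0.037, -0.001], [-0.001, -0.002, -1.0]]
force: [-0.2, 0.2, -2.1]
opening: 0.342
grasp_force: 11.7
```

```bash
python3 -c "
from h import *
print(read_state()['grasp_force'])
plan((.3604,.2308,.0855,92))"; python3 m4.py b3
```

```text
11.73641324043274
now [0.359  0.2309 0.1846] yaw 92.1 j6 15.6
[-0.02, 0.01, 0.03] [-0.0, 0.05, 3.3] rows 2.4
```

View pics/b3.png

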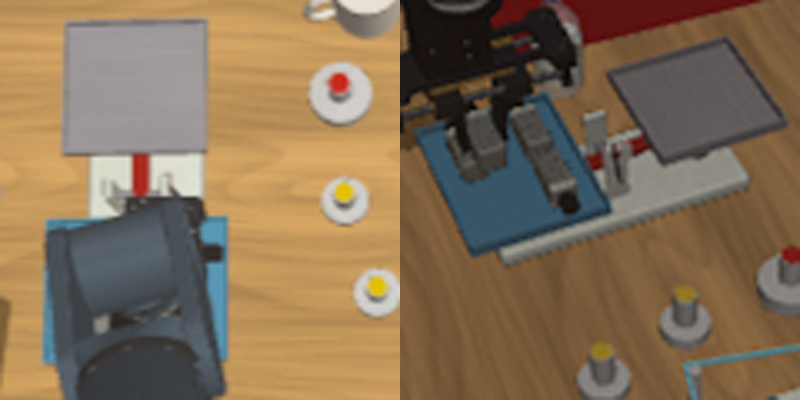

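The balance crop shows three handles placed and the fourth held over its slot. The red-topped weight has been knocked from (344,107) to (340,85), so I will measure the weights again.

Call:
{"api": "send_rows", "payload": {
  "commands": [
    [0, 0, 0, 0, 0, 1, 0.341],
    [0, 0, 0, 0, 0, 2, 0.341],
    [0, 0, 0, 0, 0, 2.7, 0.341],
    [0, 0, 0, 0, 0, 3.1, 0.341],
    [0, 0, 0, 0, 0, 3.29, 0.341],
    [0, 0, 0, 0, 0, 3.29, 0.341],
    [0, 0, 0, 0, 0, 3.29, 0.36],
    [0, 0, 0, 0, 0, 3.29, 0.4],
    [0, 0, 0, 0, 0, 3.29, 0.45],
    [0, 0, 0, 0, 0, 3.29, 0.45],
    [0, 0, 0, 0, 0, 3.29, 0.45],
    [0, 0, 0, 0, 0, 2, 0.45],
    [0, 0, 0, 0, 0, 1, 0.45],
    [0, 0, 0, 0, 0, 0, 0.6],
    [0, 0, 0, 0, 0, -0.2, 0.6],
    [0, 0, 0, 2, 0, -0.2, 0.6],
    [0, 0, 0, 5, 2, -0.2, 0.6],
    [0, 0, 0, 5, 2, -0.2, 0.6],
    [0, 0, 0, 5, 2, -0.2, 0.6],
    [0, 0, 0, 5, 2, -0.2, 0.6]
  ]
}}

```text
time_s: 44.23
position: [0.4196, 0.3897, 0.1916]
tcp_rot: [[-0.038, 0.999, 0.008], [0.999, 0.038, 0.007], [0.006, 0.008, -1.0]]
force: [0.1, 0.3, 0.1]
opening: 0.6
grasp_force: 0.0
```

```bash
cat > m5.py <<'E'
from h import *
import sys
c=cap("top");s=cap("side")
for n,C in(("top",c),("side",s)):
    hsv=cv2.cvtColor(C["image"],cv2.COLOR_BGR2HSV);H,S,V=[hsv[...,i].astype(int) for i in range(3)]
    x0,y0,x1,y1=(230,140,345,260) if n=="top" else(270,140,370,240)
    R=np.zeros(H.shape,bool);R[y0:y1,x0:x1]=1
    for nm,m in(("yellow",(abs(H-26)<6)&(S>140)&(V>120)),("red",((H<8)|(H>172))&(S>120))):
        for b in blob(m&R)[:4]: print(n,nm,b[0],b[1].round(1),onz(C,b[1],.058)[:2].round(4))
E
python3 m5.py; python3 m4.py b4
```

```text
top yellow 22 [322.7 220.5] [0.4091 0.0298]
top yellow 21 [312.9 192.2] [0.5132 0.0692]
top red 91 [251.9 189.9] [0.5153 0.2936]
top red 28 [311.2 159.5] [0.6377 0.0794]
side yellow 23 [285.3 209.6] [0.4111 0.0311]
side yellow 21 [310.1 192.5] [0.5147 0.0709]
side red 26 [342.5 181. ] [0.6391 0.0791]
side red 21 [296.6 148. ] [0.5471 0.2946]
side red 18 [283.4 152.8] [0.4929 0.2881]
```

View pics/b4.png

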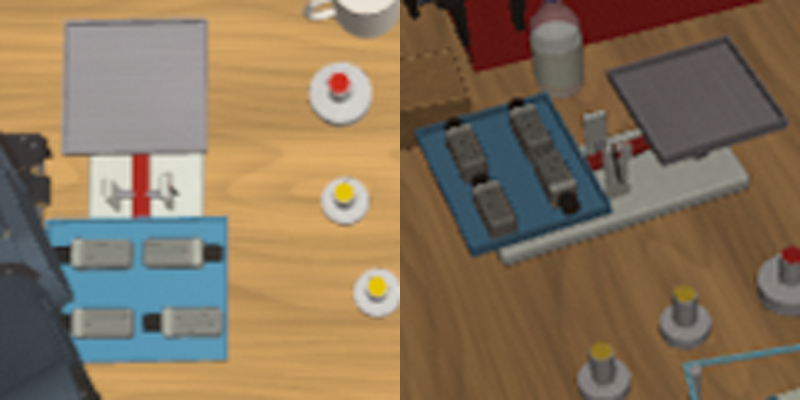

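All four handles lie on the blue pan, so the job needs the double and both singles. The weights are at (0.638,0.079), (0.514,0.070) and (0.410,0.030).

```bash
python3 -c "
from h import *
plan((.6382,.0790,.15,180),(.6382,.079,.028,180))"
```

```text
now [0.4133 0.382  0.1903] yaw 92.0 j6 29.4
[-0.04, -0.01, -17.59] [-10.36, 7.14, 1.34] rows 12.3
[-0.04, -0.01, -17.59] [-10.35, 7.15, 5.41] rows 2.9
```

Call:
{"api": "send_rows", "payload": {
  "commands": [
    [0, 0, -17.6, -10.36, 7.14, 0, 0.7],
    [0, 0, -17.6, -10.36, 7.14, 0, 0.7],
    [0, 0, -17.6, -10.36, 7.14, 0, 0.7],
    [0, 0, -17.6, -10.36, 7.14, 0, 0.7],
    [0, 0, -17.6, -10.36, 7.14, 0, 0.7],
    [0, 0, -17.6, -10.36, 7.14, 0, 0.7],
    [0, 0, -17.6, -10.36, 7.14, 0, 0.7],
    [0, 0, -17.6, -10.36, 7.14, 0, 0.7],
    [0, 0, -17.6, -10.36, 7.14, 0, 0.7],
    [0, 0, -17.6, -10.36, 7.14, 0, 0.7],
    [0, 0, -17.6, -10.36, 7.14, 0, 0.7],
    [0, 0, -17.6, -10.36, 7.14, 0, 0.7],
    [0, 0, -17.6, -10.36, 7.14, 0, 0.7],
    [0, 0, -17.6, -10.36, 7.14, 0.6, 0.7],
    [0, 0, -17.6, -10.36, 7.14, 1.3, 0.7],
    [0, 0, -17.6, -10.36, 7.14, 1.3, 0.7],
    [0, 0, -17.6, -10.36, 7.14, 1.3, 0.7]
  ]
}}

```text
time_s: 45.85
position: [0.6375, 0.0792, 0.1512]
tcp_rot: [[-1.0, 0.001, -0.005], [0.001, 1.0, 0.0], [0.005, 0.0, -1.0]]
force: [0.3, -0.8, 0.3]
opening: 0.698
grasp_force: 0.0
```

```bash
python3 -c "
from h import *
plan((.6382,.079,.028,180))"
```

```text
now [0.6375 0.0792 0.1512] yaw 179.9 j6 -92.8
[0.0, -0.05, -0.01] [-0.04, -0.01, 4.11] rows 3.0
```

Call:
{"api": "send_rows", "payload": {
  "commands": [
    [0, 0, 0, -0.03, 0, 1.3, 0.7],
    [0, 0, 0, -0.03, 0, 2.6, 0.7],
    [0, 0, 0, -0.03, 0, 3.6, 0.7],
    [0, 0, 0, -0.03, 0, 4.1, 0.7],
    [0, 0, 0, -0.03, 0, 4.1, 0.6],
    [0, 0, 0, -0.03, 0, 4.1, 0.4],
    [0, 0, 0, -0.03, 0, 4.1, 0.2],
    [0, 0, 0, -0.03, 0, 4.1, 0.2],
    [0, 0, 0, -0.03, 0, 4.1, 0.2],
    [0, 0, 0, -0.03, 0, 4.1, 0.2],
    [0, 0, 0, -0.03, 0, 4.1, 0.2],
    [0, 0, 0, -0.03, 0, 4.1, 0.2]
  ]
}}

```text
time_s: 46.85
position: [0.6416, 0.08, 0.0307]
tcp_rot: [[-1.0, -0.0, 0.002], [-0.0, 1.0, 0.0], [-0.002, 0.0, -1.0]]
force: [-0.4, -0.3, 5.8]
opening: 0.316
grasp_force: 30.0
```

Call:
{"api": "send_rows", "payload": {
  "commands": [
    [0, 0, 0, 0, 0, -0.6, 0.2],
    [0, 0, 0, 0, 0, -1.8, 0.2],
    [0, 0, 0, 0, 0, -3, 0.2],
    [0, 0, 0, 0, 0, -4.2, 0.2],
    [0, 0, 0, 0.2, 0.6, -5.2, 0.2],
    [0, 0, 0, 0.4, 1.8, -5.4, 0.2],
    [0, 0, 0, 0.6, 3.1, -5.4, 0.2],
    [0, 0, 0, 0.79, 4.4, -5.4, 0.2],
    [0, 0, 0, 0.79, 5.5, -5.4, 0.2],
    [0, 0, 0, 0.79, 6.17, -5.4, 0.2],
    [0, 0, 0, 0.79, 6.17, -5.4, 0.2],
    [0, 0, 0, 0.79, 6.17, -5.4, 0.2],
    [0, 0, 0, 0.79, 6.17, -5.4, 0.2]
  ]
}}

```text
time_s: 47.93
position: [0.6162, 0.2643, 0.1903]
tcp_rot: [[-1.0, -0.0, -0.002], [-0.0, 1.0, -0.001], [0.002, -0.001, -1.0]]
force: [-0.1, -0.6, -2.7]
opening: 0.312
grasp_force: 30.0
```

```bash
python3 -c "
from h import *
s=read_state();print(s['grasp_force'],s['opening'])
plan((.6144,.264,.126,182))"
```

```text
29.999275426380336 0.3123462551684534
now [0.6162 0.2643 0.1903] yaw -180.0 j6 -76.3
[-0.02, -0.02, -0.4] [0.06, -0.01, 2.14] rows 1.5
```

Call:
{"api": "send_rows", "payload": {
  "commands": [
    [0, 0, 0, 0.06, 0, 0.8, 0.2],
    [0, 0, 0, 0.06, 0, 1.5, 0.2],
    [0, 0, 0, 0.06, 0, 1.9, 0.2],
    [0, 0, 0, 0.06, 0, 2.08, 0.2],
    [0, 0, 0, 0.06, 0, 2.08, 0.2],
    [0, 0, 0, 0.06, 0, 2.08, 0.2],
    [0, 0, 0, 0.06, 0, 2.08, 0.4],
    [0, 0, 0, 0.06, 0, 2.08, 0.5],
    [0, 0, 0, 0.06, 0, 2.08, 0.6],
    [0, 0, 0, 0.06, 0, 2.08, 0.6],
    [0, 0, 0, 0.06, 0, 2.08, 0.6],
    [0, 0, 0, 0.06, 0, 1.2, 0.6],
    [0, 0, 0, 0.06, 0, 0, 0.7],
    [0, 0, 0, 0.06, 0, -0.5, 0.7],
    [0, 0, 0, 0.06, 0, -0.5, 0.7],
    [0, 0, 0, 0.06, 0, -0.5, 0.7]
  ]
}}

```text
time_s: 49.27
position: [0.6157, 0.2653, 0.2075]
tcp_rot: [[-1.0, -0.0, 0.003], [-0.0, 1.0, 0.001], [-0.003, 0.001, -1.0]]
force: [-0.1, -0.8, -0.5]
opening: 0.691
grasp_force: 0.0
```

```bash
python3 m5.py; python3 -c "
from h import *
plan((.5138,.07,.15,180),(.5138,.07,.028,180))"
```

```text
top yellow 23 [322.8 220.6] [0.4087 0.0296]
top yellow 21 [312.9 192.2] [0.5132 0.0692]
side yellow 24 [285.1 209.6] [0.4107 0.0312]
side yellow 21 [310.1 192.5] [0.5147 0.0709]
side red 21 [296.6 148. ] [0.5471 0.2946]
side red 18 [283.4 152.8] [0.4929 0.2881]
now [0.6141 0.2648 0.2048] yaw -180.0 j6 -76.2
[-0.01, -0.03, 0.0] [3.34, -6.49, 1.84] rows 5.4
[-0.01, -0.03, 0.0] [3.33, -6.49, 5.91] rows 2.9
```

Call:
{"api": "send_rows", "payload": {
  "commands": [
    [0, 0, 0, 3.34, -6.49, 0, 0.7],
    [0, 0, 0, 3.34, -6.49, 0, 0.7],
    [0, 0, 0, 3.34, -6.49, 0, 0.7],
    [0, 0, 0, 3.34, -6.49, 0, 0.7],
    [0, 0, 0, 3.34, -6.49, 0, 0.7],
    [0, 0, 0, 3.34, -6.49, 0.6, 0.7],
    [0, 0, 0, 3.34, -6.49, 1.8, 0.7],
    [0, 0, 0, 3.34, -6.49, 3, 0.7],
    [0, 0, 0, 3.34, -6.49, 4.2, 0.7],
    [0, 0, 0, 3.34, -6.49, 5.2, 0.7],
    [0, 0, 0, 3.34, -6.49, 5.88, 0.7],
    [0, 0, 0, 3.34, -6.49, 5.88, 0.6],
    [0, 0, 0, 3.34, -6.49, 5.88, 0.4],
    [0, 0, 0, 3.34, -6.49, 5.88, 0.2],
    [0, 0, 0, 3.34, -6.49, 5.88, 0.15],
    [0, 0, 0, 3.34, -6.49, 5.88, 0.15],
    [0, 0, 0, 3.34, -6.49, 5.88, 0.15],
    [0, 0, 0, 3.34, -6.49, 5.88, 0.15],
    [0, 0, 0, 3.34, -6.49, 5.88, 0.15],
    [0, 0, 0, 3.34, -6.49, 5.88, 0.15]
  ]
}}

```text
time_s: 51.03
position: [0.5157, 0.0704, 0.0309]
tcp_rot: [[-1.0, -0.0, 0.002], [-0.0, 1.0, -0.0], [-0.002, -0.0, -1.0]]
force: [0.5, 1.7, 5.7]
opening: 0.281
grasp_force: 30.0
```

```bash
python3 -c "
from h import *
for a,b in((.036,.042),(-.036,.042)):
  P=np.array([.613,.298])+a*np.array([1,.04])+b*np.array([-.04,1]);print(P);plan((*P,.19,180))
s=read_state();print(s['grasp_force'],s['opening'])"
```

```text
[0.64732 0.34144]
now [0.5157 0.0704 0.0309] yaw -180.0 j6 -94.6
[-0.0, 0.02, 0.0] [-4.4, 9.03, -5.3] rows 8.2
[0.57532 0.33856]
now [0.5157 0.0704 0.0309] yaw -180.0 j6 -94.6
[-0.0, 0.02, 0.0] [-2.0, 8.94, -5.3] rows 7.6
29.9994609458372 0.2810855750807702
```

Call:
{"api": "send_rows", "payload": {
  "commands": [
    [0, 0, 0, 0, 0, -0.6, 0.15],
    [0, 0, 0, 0, 0, -1.8, 0.15],
    [0, 0, 0, 0, 0, -3, 0.15],
    [0, 0, 0, 0, 0, -4.2, 0.15],
    [0, 0, 0, 0, 0, -5.4, 0.15],
    [0, 0, 0, -0.2, 0.5, -6.1, 0.15],
    [0, 0, 0, -0.7, 1.6, -6.1, 0.15],
    [0, 0, 0, -1.3, 2.7, -6.1, 0.15],
    [0, 0, 0, -1.8, 3.8, -6.1, 0.15],
    [0, 0, 0, -2.4, 4.9, -6.1, 0.15],
    [0, 0, 0, -2.9, 6, -6.1, 0.15],
    [0, 0, 0, -3.5, 7.1, -6.1, 0.15],
    [0, 0, 0, -4, 8.2, -6.1, 0.15],
    [0, 0, 0, -4.4, 9.03, -6.1, 0.15],
    [0, 0, 0, -4.4, 9.03, -6.1, 0.15],
    [0, 0, 0, -4.4, 9.03, -6.1, 0.15],
    [0, 0, 0, -4.4, 9.03, -6.1, 0.15]
  ]
}}

```text
time_s: 52.45
position: [0.6458, 0.3405, 0.2117]
tcp_rot: [[-1.0, -0.0, -0.003], [-0.0, 1.0, -0.002], [0.003, -0.002, -1.0]]
force: [-0.5, -0.0, -1.9]
opening: 0.276
grasp_force: 30.0
```

```bash
python3 -c "
from h import *
plan((.6473,.3414,.1285,180))
s=read_state();print(s['grasp_force'],s['opening'])"
```

```text
now [0.6458 0.3405 0.2117] yaw -180.0 j6 -70.9
[-0.02, -0.03, 0.01] [-0.06, 0.03, 2.77] rows 2.0
29.99971417710185 0.27559456624767065
```

Call:
{"api": "send_rows", "payload": {
  "commands": [
    [0, 0, 0, -0.05, 0, 1.2, 0.15],
    [0, 0, 0, -0.05, 0, 2, 0.15],
    [0, 0, 0, -0.05, 0, 2.5, 0.15],
    [0, 0, 0, -0.05, 0, 2.72, 0.15],
    [0, 0, 0, -0.05, 0, 2.72, 0.15],
    [0, 0, 0, -0.05, 0, 2.72, 0.15],
    [0, 0, 0, -0.05, 0, 2.72, 0.35],
    [0, 0, 0, -0.05, 0, 2.72, 0.45],
    [0, 0, 0, -0.05, 0, 2.72, 0.5],
    [0, 0, 0, -0.05, 0, 2.72, 0.5],
    [0, 0, 0, -0.05, 0, 2.72, 0.5],
    [0, 0, 0, -0.05, 0, 1.8, 0.5],
    [0, 0, 0, -0.05, 0, 0.6, 0.5],
    [0, 0, 0, -0.05, 0, 0, 0.7],
    [0, 0, 0, -0.05, 0, 0, 0.7],
    [0, 0, 0, -0.05, 0, 0, 0.7]
  ]
}}

```text
time_s: 53.78
position: [0.6492, 0.3417, 0.2148]
tcp_rot: [[-1.0, -0.0, 0.004], [-0.0, 1.0, 0.001], [-0.004, 0.001, -1.0]]
force: [-0.4, -0.4, -0.2]
opening: 0.642
grasp_force: 0.0
```

```bash
python3 m5.py|grep yellow; python3 -c "
from h import *
plan((.4098,.0303,.2,180),(.4098,.0303,.029,180))"
```

```text
top yellow 22 [322.7 220.5] [0.4091 0.0298]
side yellow 23 [285.3 209.6] [0.4111 0.0311]
now [0.6474 0.3409 0.2115] yaw -180.0 j6 -71.0
[-0.01, -0.03, 0.0] [7.92, -10.35, 0.41] rows 9.4
[-0.01, -0.03, 0.0] [7.91, -10.35, 6.11] rows 4.1
```

Call:
{"api": "send_rows", "payload": {
  "commands": [
    [0, 0, 0, 7.91, -10.35, 0, 0.7],
    [0, 0, 0, 7.91, -10.35, 0, 0.7],
    [0, 0, 0, 7.91, -10.35, 0, 0.7],
    [0, 0, 0, 7.91, -10.35, 0, 0.7],
    [0, 0, 0, 7.91, -10.35, 0, 0.7],
    [0, 0, 0, 7.91, -10.35, 0, 0.7],
    [0, 0, 0, 7.91, -10.35, 0, 0.7],
    [0, 0, 0, 7.91, -10.35, 0, 0.7],
    [0, 0, 0, 7.91, -10.35, 0, 0.7],
    [0, 0, 0, 7.91, -10.35, 0.4, 0.7],
    [0, 0, 0, 7.91, -10.35, 1.6, 0.7],
    [0, 0, 0, 7.91, -10.35, 2.8, 0.7],
    [0, 0, 0, 7.91, -10.35, 4, 0.7],
    [0, 0, 0, 7.91, -10.35, 5.2, 0.7],
    [0, 0, 0, 7.91, -10.35, 6.08, 0.7],
    [0, 0, 0, 7.91, -10.35, 6.08, 0.7],
    [0, 0, 0, 7.91, -10.35, 6.08, 0.6]
  ]
}}

```text
time_s: 55.3
position: [0.409, 0.0311, 0.0288]
tcp_rot: [[-1.0, 0.0, -0.007], [-0.0, 1.0, 0.001], [0.007, 0.001, -1.0]]
force: [0.7, -0.7, 0.3]
opening: 0.673
grasp_force: 0.0
```

Call:
{"api": "send_rows", "payload": {
  "commands": [
    [0, 0, 0, 0, 0, 0, 0.4],
    [0, 0, 0, 0, 0, 0, 0.25],
    [0, 0, 0, 0, 0, 0, 0.15],
    [0, 0, 0, 0, 0, 0, 0.15],
    [0, 0, 0, 0, 0, 0, 0.15],
    [0, 0, 0, 0, 0, 0, 0.15],
    [0, 0, 0, 0, 0, 0, 0.15]
  ]
}}

```text
time_s: 55.88
position: [0.4118, 0.0307, 0.0312]
tcp_rot: [[-1.0, -0.0, 0.002], [-0.0, 1.0, -0.0], [-0.002, -0.0, -1.0]]
force: [-0.9, 1.0, 8.9]
opening: 0.277
grasp_force: 30.0
```

```bash
python3 -c "
from h import *
plan((.5753,.3386,.215,180))
s=read_state();print(s['grasp_force'],s['opening'])"
```

```text
now [0.4118 0.0307 0.0312] yaw -180.0 j6 -101.4
[-0.0, 0.02, 0.0] [-5.46, 10.26, -6.12] rows 9.5
29.99857049435377 0.27722092861333847
```

Call:
{"api": "send_rows", "payload": {
  "commands": [
    [0, 0, 0, 0, 0, -0.6, 0.15],
    [0, 0, 0, 0, 0, -1.8, 0.15],
    [0, 0, 0, 0, 0, -3, 0.15],
    [0, 0, 0, 0, 0, -4.2, 0.15],
    [0, 0, 0, 0, 0, -5.4, 0.15],
    [0, 0, 0, -0.2, 0.4, -6.2, 0.15],
    [0, 0, 0, -0.8, 1.4, -6.2, 0.15],
    [0, 0, 0, -1.3, 2.5, -6.2, 0.15],
    [0, 0, 0, -1.9, 3.6, -6.2, 0.15],
    [0, 0, 0, -2.5, 4.7, -6.2, 0.15],
    [0, 0, 0, -3, 5.8, -6.2, 0.15],
    [0, 0, 0, -3.6, 6.9, -6.2, 0.15],
    [0, 0, 0, -4.2, 8, -6.2, 0.15],
    [0, 0, 0, -4.8, 9.1, -6.2, 0.15],
    [0, 0, 0, -5.3, 9.9, -6.2, 0.15],
    [0, 0, 0, -5.46, 10.26, -6.2, 0.15],
    [0, 0, 0, -5.46, 10.26, -6.2, 0.15],
    [0, 0, 0, -5.46, 10.26, -6.2, 0.15],
    [0, 0, 0, -5.46, 10.26, -6.2, 0.15]
  ]
}}

```text
time_s: 57.47
position: [0.5736, 0.3373, 0.2157]
tcp_rot: [[-1.0, 0.0, -0.002], [0.0, 1.0, -0.002], [0.002, -0.002, -1.0]]
force: [-0.8, 1.2, -1.8]
opening: 0.281
grasp_force: 30.0
```

```bash
python3 -c "
from h import *
plan((.5753,.3386,.128,180),(.5753,.3386,.118,180))
s=read_state();print(s['grasp_force'],s['opening'])"
```

```text
now [0.5736 0.3373 0.2157] yaw 180.0 j6 -69.1
[-0.02, -0.03, -0.0] [-0.06, 0.05, 2.92] rows 2.1
[-0.02, -0.03, -0.0] [-0.06, 0.05, 3.26] rows 0.2
29.999060863628983 0.2812726714956474
```

Call:
{"api": "send_rows", "payload": {
  "commands": [
    [0, 0, 0, -0.06, 0.03, 1.2, 0.15],
    [0, 0, 0, -0.06, 0.03, 2.2, 0.15],
    [0, 0, 0, -0.06, 0.03, 2.7, 0.15],
    [0, 0, 0, -0.06, 0.03, 2.9, 0.15],
    [0, 0, 0, -0.06, 0.03, 3, 0.15],
    [0, 0, 0, -0.06, 0.03, 3.1, 0.15],
    [0, 0, 0, -0.06, 0.03, 3.2, 0.15],
    [0, 0, 0, -0.06, 0.03, 3.27, 0.15],
    [0, 0, 0, -0.06, 0.03, 3.27, 0.15],
    [0, 0, 0, -0.06, 0.03, 3.27, 0.15],
    [0, 0, 0, -0.06, 0.03, 3.27, 0.15],
    [0, 0, 0, -0.06, 0.03, 3.27, 0.15],
    [0, 0, 0, -0.06, 0.03, 3.27, 0.35],
    [0, 0, 0, -0.06, 0.03, 3.27, 0.45],
    [0, 0, 0, -0.06, 0.03, 3.27, 0.5],
    [0, 0, 0, -0.06, 0.03, 3.27, 0.5],
    [0, 0, 0, -0.06, 0.03, 3.27, 0.5],
    [0, 0, 0, -0.06, 0.03, 2.4, 0.5],
    [0, 0, 0, -0.06, 0.03, 1.4, 0.5],
    [0, 0, 0, -0.06, 0.03, 0.2, 0.5]
  ]
}}

```text
time_s: 59.13
position: [0.5752, 0.3389, 0.2091]
tcp_rot: [[-1.0, -0.0, -0.005], [-0.0, 1.0, -0.002], [0.005, -0.002, -1.0]]
force: [0.1, 0.1, -0.0]
opening: 0.497
grasp_force: 0.0
```

Call:
{"api": "send_rows", "payload": {
  "commands": [
    [0, 0, 0, 0, 0, -1, 0.5],
    [0, 0, 0, 1, -1, -1, 0.5],
    [0, 0, 0, 2, -3, -1, 0.5],
    [0, 0, 0, 2, -5, -1, 0.5],
    [0, 0, 0, 2, -7, -1, 0.5],
    [0, 0, 0, 2, -9, -1, 0.5],
    [0, 0, 0, 2, -10, -1, 0.5],
    [0, 0, 0, 2, -10, -1, 0.5],
    [0, 0, 0, 2, -10, -1, 0.5],
    [0, 0, 0, 2, -10, -1, 0.5],
    [0, 0, 0, 2, -10, -1, 0.5],
    [0, 0, 0, 2, -10, -1, 0.5],
    [0, 0, 0, 2, -10, -1, 0.5],
    [0, 0, 0, 2, -10, -1, 0.5],
    [0, 0, 0, 2, -10, -1, 0.5],
    [0, 0, 0, 2, -10, -1, 0.5]
  ]
}}

```text
time_s: 60.47
position: [0.5167, 0.0404, 0.2403]
tcp_rot: [[-1.0, -0.002, -0.0], [-0.002, 1.0, 0.0], [0.0, 0.0, -1.0]]
force: [0.2, -0.9, 0.1]
opening: 0.502
grasp_force: 0.0
```

```bash
python3 m4.py b5; python3 -c "
from h import *
s=read_state();print(s['position'],s['force'],s['time_s'])"
```

```text
[0.51675816 0.04004927 0.24035043] [-0.30810899 -0.016587   -0.4991917 ] 60.5667
```

View pics/b5.png

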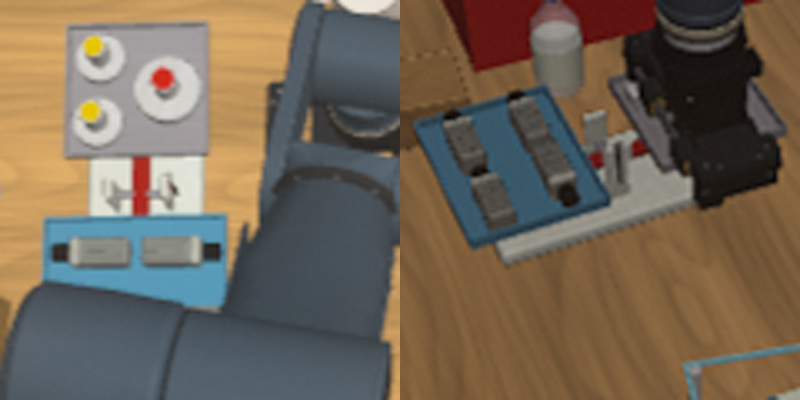

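The steel pan carries all three weights, at crop (100,55), (97,118) and (167,88). The pan edges are back where they were with the empty, level balance: side corners about (415,122) and (470,243). The gripper is clear of everything.

```bash
python3 -c "
from rig import bot
print(bot.hand_in())"
```

```text
the job is handed in; nothing more can be done
None
```

I handed in the job at about 60 s with all four handles on the blue load pan and the double and both single weights on the steel pan; the last picture showed the beam level, but no verdict came back.

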